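# Dock the pickup tray and hold a watch movement flush on its sloped face

### The job

Take a rate reading of the movement: slide the pickup tray into the slots of the rate tester until it is fully home against its stop, then pick up the movement holder by its fin, tilt it to match the sloped pickup plate, and set its flat underside squarely and centrally on the plate, all the way flush, pressing gently so that the sprung plate gives a few millimetres but does not bottom out. Finish while still holding the holder there: do not let go of it. Do not disturb the domed pocket watch, the spring bar tool or the loupe.

Things in the scene. Friction and masses are not known exactly. Their poses are not given: they have to be found in the camera images.
- dock: Fixed rate tester: grey box 70x150x42 mm (x 73 to 143 mm) with a bay on its robot side. Origin: on the bench, where the tray's origin lies when home; +x = sliding-in direction. Bay: two slotted rails x 15 to 65 mm, inner walls y +-47 mm, lips 9 mm above the bench in to y +-39 mm, tops 14 mm; flared mouth from x 3 mm; stop at x 65 mm, 20 mm high. No floor: the tray slides on the bench.
- tray: Loose pickup tray, 0.55 kg: steel plate 130 (x) x 90 (y) x 6 mm flat on the bench before the bay. Origin: centre of its underside; +x points to the edge that enters the bay. Carries a grip fin near its -x end and a tilting stage (hinge along y at x -5 mm, z 12 mm) whose slope varies and is held by a stiff friction hinge, 3 N m.
- tray_handle (a point): Grip point of the tray's upright fin, 31 mm above the bench, at x = -54 mm on the tray. The fin is 14 mm thick along the tray's y, 26 mm long along x, and reaches from the tray's top (6 mm) to 44 mm above the bench. Axes as the tray's.
- pad_face (a point): Centre of the upper face of the brass pickup plate on the stage, 60 (own x) x 52 (own y) x 4 mm. Own z is the outward normal of the face, y runs along the tray's y, x uphill. The low edge faces the tray's fin; slope 15 to 30 degrees; the centre is 33 to 40 mm above the tray's underside.
- pad (a joint): How far the pickup plate is pressed in along its normal (m): 0 untouched, stop at 0.008. Spring 1200 N/m, so 1.2 N per mm.
- holder: Loose movement holder, 0.11 to 0.21 kg: flat steel plate 56 (x) x 46 (y) x 5 mm on the bench beside the bay, left or right of it; a watch movement and small cam lock in low relief on top (up to 9 mm above the underside), an upright fin in the middle. Origin: centre of its flat underside; z out of the plate toward the fin.
- holder_grip (a point): Grip point on the holder's fin, 31 mm above its underside on its z axis. The fin is 12 mm thick along the holder's y, 26 mm long along x, and reaches from 5 to 44 mm above the underside. Axes as the holder's.
- watch: Pocket watch under a glass dome on a round wooden base, 72 mm across, 79 mm high, loose, on the other side of the bay from the holder. Origin: centre of its underside. Leave alone.
- spring_bar_tool: Bronze spring bar tool lying on the bench, 110 mm long, 9 mm thick, loose. Origin: on its underside, near its middle; x along it. Leave alone.
- loupe: Black eye loupe standing on the bench, 32 mm across, 30 mm high, loose. Origin: centre of its underside. Leave alone.
Mind the look-alikes: they are no part of the job. Several things have the shape of the tray; the one meant has the colours described above.

How it is judged:
By the outcome, as a careful person would: the job done as asked, in the order asked, and still so for the second after the job is handed in, while the arm keeps its last pose, push and grip.
It also fails if it takes over 51 s, if anything falls off the work surface, if the arm or the gripper's body presses on something with over 40 N, if the wrist force passes 120 N, or if a joint passes its speed limit or range.

### The arm

A 7-joint arm with a two-finger parallel gripper is mounted at the origin on the work surface. World frame = base frame: x ahead of the robot, y to its left, z up, the work surface at z = 0. Lengths are in m, angles in rad, forces in N, time in s.
With the tool pointing down it reaches from about 0.4 to 0.85 m from the base axis. Payload 10.4 kg.
Tool frame: the origin (TCP) lies at the very end of the fingers, on their centre line; the grasp point (between the pads) lies 19 mm behind it; x points along the fingers, z is the direction in which the jaws open and shut, and the axes are right-handed (so a half turn about x gives the same grasp; the last joint's range is limited). The gripper opens to 85 mm and grips with 20 to 120 N. Pads are 22 mm wide; open, the fingers measure 114 mm over their backs; the gripper's body (76 mm by 85 mm) begins 54 mm behind the grasp point. The pads swing forward as they close: fully open they stand 13 mm farther back than shut.
Start: joints at [-1.125, 0.332, -0.065, 1.46, 0.022, 1.35, -0.088], TCP at [0.282, 0.558, 0.231] pointing down, gripper open.
Joint ranges: [-2.6, 2.6], [-0.5, 2.12], [-1.47, 1.34], [0.16, 2.42], [-1.27, 4.41], [0.06, 2.06], [-2.6, 2.6]. Speed limits (rad/s): [2.22, 2.22, 2.79, 2.79, 3.14, 3.14, 3.14].

### API

Orientations are given as a unit quaternion [x, y, z, w].
In Python, from workcell import get_obs, camera, camera_info, hand_in gives the robot as it stands.
- The arm moves only by the tool move_arm, never from a script. Its argument "motion" is text: rows parted by semicolons, each of 4 numbers parted by spaces: the shift along the world's x, y, z in m, then the turn about the world's z in rad. In form: tx ty tz spin; .... A call has 1 to 10 rows; each row is the pose to reach, as a shift and turn from the pose commanded when the call began; what a row does not reach only later rows make up. A row lasts 1/8 s, in which the tool goes at most 62.5 mm and 10.7 degrees, less where a joint would pass 70% of its speed; a pose out of reach is approached as far as the arm can. A call with a gripper value outside its range is refused whole. "grip" is the opening, from 0 (shut) to 1 (fully open), set as the call begins (left out, the last holds). The fingers move at their own pace and stop on an object; "force" is the grip in N (left out, the last holds). Time passes only in rows, so rows that repeat a pose let the fingers close. It gives the time, the measured TCP pose, the force and the opening at its end, in the units of the state.
- get_obs(): the state, without advancing time (a new reading comes with each control period).
- camera(name): name is "scene" or "top"; returns (picture, depth): 420x560x3 uint8, red, green, blue; 420x560 float32, m along the optical axis (not along the pixel's ray), 0 where there is no reading.
- camera_info(name): a dict with "camera_matrix" (3x3 intrinsics, pixels), "eye" and "attitude" of the camera in the world. Camera axes: x right, y up, looking along -z (the intrinsics and any distortion apply to the point x, -y, -z); pixel columns grow to the right and rows downward; lengths in m; the calibration is good to about 2 mm. A picture is of the moment at which its call begins. camera_info takes no time and is no camera call.
- hand_in(): hands the job in, once; it reports no verdict.
The state is a dict: "clock": time; "joint_pos": joint angles; "joint_velocities": joint speeds; "tau": joint torques, N m; "position": TCP position; "ee_rot": TCP orientation; "ft_force": force on the tool from outside, world axes, zero at the start; "torque": the same for the moment, N m; "grip_width": opening from 0.0 (shut) to 1.0 (fully open).
Only numpy, scipy, OpenCV 4.12 (cv2) and the standard library are available. Lean on these libraries where they do the work, as an engineer would, in place of code of your own. Each camera call takes 0.05 s, during which the arm holds its last target.

## Working session

There is one attempt and no reset: what is moved stays moved. The work goes in short steps, Python scripts to look and compute and a tool call to move; the robot and the scene stay as the last step left them, time stands still between calls to the robot, and variables do not carry over. Pictures are saved under pics/ and viewed, and the job is handed in when it is done.

Besides the shell and the picture viewer there is one more tool, called after ">>>" as a command line: name --argument value ..., lists and objects as JSON in quotes. move_arm: Moves the arm, as the interface text tells. Its arguments: {"type":"object","properties":{"motion":{"type":"string"},"grip":{"type":"number"},"force":{"type":"number"}},"required":["motion"]}

```bash
ls; mkdir -p pics
cat > h.py <<'E'
import numpy as np,cv2
from workcell import get_obs,camera,camera_info,hand_in
def save(n):
    import pickle
    p,d=camera(n);i=camera_info(n);return p,d,i
E
python3 - <<'E'
from h import *
import pickle
for n in("scene","top"):
    p,d,i=save(n); print(n,i,p.shape,(d>0).mean(),d.min(),d.max())
    pickle.dump((p,d,i),open(f'{n}0.pkl','wb'))
    cv2.imwrite(f'pics/{n}0.png',p[...,::-1])
print(get_obs())
E
```

```text
pics
scene {'camera_matrix': array([[477.62332899,   0.        , 281.26284388],
       [  0.        , 477.62332899, 206.24896105],
       [  0.        ,   0.        ,   1.        ]]), 'eye': array([1.03845902, 0.3241764 , 0.66616028]), 'attitude': array([0.18378253, 0.30719741, 0.81273102, 0.45969775])} (420, 560, 3) 0.9958163265306123 0.0 2.7814224
top {'camera_matrix': array([[410.04486763,   0.        , 281.53586578],
       [  0.        , 410.04486763, 206.50065158],
       [  0.        ,   0.        ,   1.        ]]), 'eye': array([0.40371775, 0.02093056, 0.86562697]), 'attitude': array([ 0.07805712, -0.06971625, -0.68245715,  0.72339406])} (420, 560, 3) 0.9961309523809524 0.0 1.560621
{'clock': 0.1, 'joint_pos': array([-1.12458139,  0.33284117, -0.06468133,  1.46085826,  0.02159648,
        1.34987696, -0.08847844]), 'joint_velocities': array([-3.97118906e-06, -2.47213428e-03, -8.17733811e-04, -1.71938531e-03,
       -1.09563337e-04,  3.11314767e-04,  6.83973342e-06]), 'tau': array([ 1.51966447e-03, -6.26746130e+01,  4.91970428e-02, -3.92427993e+01,
        1.63913687e-02,  7.09947111e-03,  3.95523921e-05]), 'position': array([0.2822556 , 0.55726557, 0.2305747 ]), 'ee_rot': array([-0.3704555 ,  0.60283194,  0.36994326,  0.60207836]), 'ft_force': array([ 0.40052574, -0.85176629,  0.42836754]), 'torque': array([ 0.03664627,  0.02010394, -0.01909771]), 'grip_width': 1.0034233141130633}
```

View pics/scene0.png

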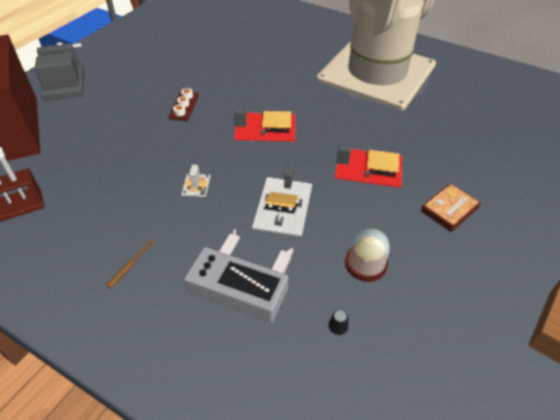

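View pics/top0.png

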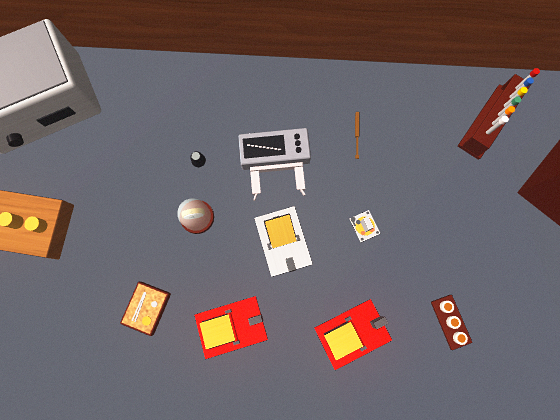

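```bash
cat >> h.py <<'E'
from scipy.spatial.transform import Rotation as R
def cloud(p,d,i):
    K=i['camera_matrix'];v,u=np.mgrid[:420,:560].astype(float)
    x=(u-K[0,2])/K[0,0]*d; y=(v-K[1,2])/K[1,1]*d
    P=np.stack([x,-y,-d],-1)
    W=P@R.from_quat(i['attitude']).as_matrix().T+i['eye']
    W[d<=0]=np.nan
    return W
def ortho(W,p,x0,x1,y0,y1,s=1000.,):
    # rows: x descending; cols: y descending
    h=int((x1-x0)*s);w=int((y1-y0)*s)
    im=np.zeros((h,w,3),np.uint8);Z=np.full((h,w),np.nan)
    return im,Z
E
python3 - <<'E'
from h import *
import pickle
for n in("scene","top"):
    p,d,i=pickle.load(open(f'{n}0.pkl','rb')); print(i.keys())
    W=cloud(p,d,i)
    for (u,v) in ({"scene":[(450,350),(300,240),(288,170),(281,200),(237,280),(195,185),(195,172)],"top":[(400,200),(283,233),(291,264),(275,145),(365,226),(366,222),(230,260)]}[n]):
        print(n,u,v,W[v,u].round(4))
    if n=="top":
        c=p[100:310,160:440];cv2.imwrite('pics/top_crop.png',cv2.resize(c[...,::-1],None,fx=2.8,fy=2.8,interpolation=cv2.INTER_CUBIC))
    else:
        c=p[100:320,160:410];cv2.imwrite('pics/scene_crop.png',cv2.resize(c[...,::-1],None,fx=2.7,fy=2.7,interpolation=cv2.INTER_CUBIC))
E
```

```text
dict_keys(['camera_matrix', 'eye', 'attitude'])
scene 450 350 [ 0.6334  0.3884 -0.0007]
scene 300 240 [5.698e-01 9.740e-02 4.000e-04]
scene 288 170 [0.4655 0.0111 0.0425]
scene 281 200 [0.5396 0.0398 0.0439]
scene 237 280 [0.7191 0.0677 0.0447]
scene 195 185 [ 0.5684 -0.1329  0.0147]
scene 195 172 [ 0.5617 -0.1339  0.043 ]
dict_keys(['camera_matrix', 'eye', 'attitude'])
top 400 200 [ 0.6169 -0.2188 -0.002 ]
top 283 233 [0.5248 0.0298 0.035 ]
top 291 264 [0.4625 0.0102 0.0418]
top 275 145 [0.7101 0.0575 0.0437]
top 365 226 [ 0.5499 -0.138   0.0297]
top 366 222 [nan nan nan]
top 230 260 [ 0.4664  0.1383 -0.0017]
```

View pics/top_crop.png

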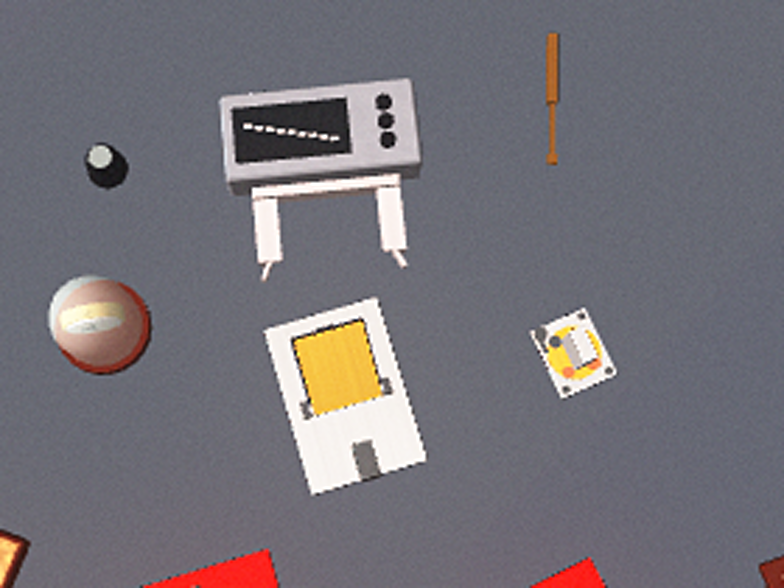

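View pics/scene_crop.png

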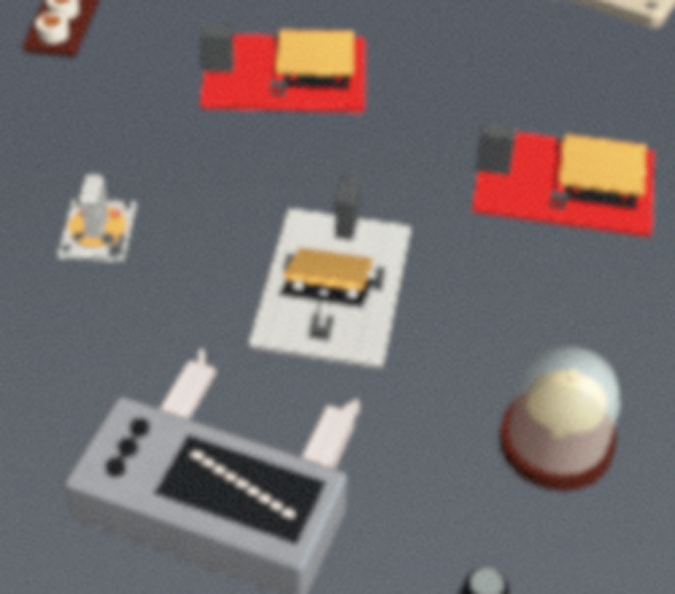

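```bash
cat >> h.py <<'E'
def ray(i,u,v,z):
    K=i['camera_matrix'];r=np.stack([(u-K[0,2])/K[0,0],-(v-K[1,2])/K[1,1],-np.ones_like(u,dtype=float)],-1)@R.from_quat(i['attitude']).as_matrix().T
    return i['eye']+r*((z-i['eye'][2])/r[...,2])[...,None]
def proj(i,P):
    K=i['camera_matrix'];C=(np.asarray(P)-i['eye'])@R.from_quat(i['attitude']).as_matrix()
    return np.stack([K[0,2]+K[0,0]*C[...,0]/-C[...,2],K[1,2]-K[1,1]*C[...,1]/-C[...,2]],-1)
E
python3 - <<'E'
from h import *
import pickle
for n in("scene","top"):
    p,d,i=pickle.load(open(f'{n}0.pkl','rb'))
    W=cloud(p,d,i); g=p.astype(int)
    # bench bias fit
    b=(abs(W[...,2])<.01)&(W[...,0]>.3)&(W[...,0]<.8)&(abs(W[...,1])<.3)
    A=np.c_[W[b][:,:2],np.ones(b.sum())];co=np.linalg.lstsq(A,W[b][:,2],rcond=None)[0];print(n,'bench',co.round(4),(W[b][:,2]-A@co).std())
    Zc=W[...,2]-(W[...,:2]@co[:2]+co[2])
    for nm,(x0,x1,y0,y1) in dict(tray=(.42,.63,-.05,.1),holder=(.5,.62,-.2,-.09)).items():
        reg=(W[...,0]>x0)&(W[...,0]<x1)&(W[...,1]>y0)&(W[...,1]<y1)
        # non-bench: by colour
        fg=reg&(Zc>.0035)&(Zc<.0085)
        X=W[fg]
        rect=cv2.minAreaRect((X[:,:2]*1000).astype(np.float32))
        q=np.percentile
        print(n,nm,fg.sum(),rect,X[:,2].mean())
E
```

```text
scene bench [-0.0038  0.0005  0.0012] 0.0021211978573833037
scene tray 1632 ((534.5926513671875, 37.67574691772461), (172.07022094726562, 90.00455474853516), 20.177959442138672) 0.0046531263643439505
scene holder 323 ((562.3644409179688, -138.52854919433594), (65.05382537841797, 46.758785247802734), 27.58914566040039) 0.00477350706622547
top bench [-0.004   0.0006  0.0016] 0.0023636392411988524
top tray 1460 ((534.7333374023438, 14.289482116699219), (184.5996856689453, 144.84710693359375), 12.822568893432617) 0.0051614210528275846
top holder 340 ((549.7396240234375, -141.60325622558594), (62.196842193603516, 98.1880874633789), 89.2219009399414) 0.005121186791524609
```

```bash
cat > fit.py <<'E'
from h import *
import itertools
from scipy.optimize import minimize
def box(x0,x1,y0,y1,z0,z1): return np.array(list(itertools.product((x0,x1),(y0,y1),(z0,z1))))
def tray(th=np.deg2rad(22),hc=.036):
    B=[box(-.065,.065,-.045,.045,0,.006),box(-.067,-.041,-.007,.007,0,.044)]
    return B
holder=[box(-.028,.028,-.023,.023,0,.005),box(-.013,.013,-.006,.006,.0,.044)]
def dock(t): return [box(.073,.143,-.075,.075,0,.042),box(.065,.073,-.047-t,.047+t,0,.02)]+[b for b in (box(.015,.065,-.047-t,-.039,.0,.014),box(.015,.065,.039,.047+t,.0,.014))]
S=4
def sil(i,boxes,x,y,a,roi,sub=None):
    u0,u1,v0,v1=roi
    m=np.zeros(((v1-v0)*S,(u1-u0)*S),np.uint8)
    c,s=np.cos(a),np.sin(a)
    for b in boxes:
        P=np.c_[x+c*b[:,0]-s*b[:,1],y+s*b[:,0]+c*b[:,1],b[:,2]]
        q=(proj(i,P)-[u0,v0]+.5)*S-.5
        h=cv2.convexHull((q*16).astype(np.float32)).round().astype(np.int32)
        cv2.fillConvexPoly(m,h,255,shift=4)
    return cv2.resize(m,(u1-u0,v1-v0),interpolation=cv2.INTER_AREA)/255.
def alpha(p,lo=20,hi=70):
    bg=np.median(p.reshape(-1,3),0)
    # soft foreground
    dd=np.abs(p.astype(float)-bg).max(-1)
    return np.clip((dd-lo)/(hi-lo),0,1)
def fit(views,boxes,x0,roi_pts,ignore=None,fixed=None):
    data=[]
    for p,d,i in views:
        q=proj(i,roi_pts);u0,v0=np.floor(q.min(0)).astype(int);u1,v1=np.ceil(q.max(0)).astype(int)
        al=alpha(p)[v0:v1,u0:u1]
        data.append((i,(u0,u1,v0,v1),al))
    def cost(t):
        return sum(np.abs(sil(i,boxes,t[0]/1000,t[1]/1000,t[2]/100,r)-al).sum() for i,r,al in data)
    best=None
    for da in (-5,0,5):
        s=np.array(x0,float)+[0,0,da]
        r=minimize(cost,s,method='Nelder-Mead',options=dict(initial_simplex=np.vstack([s,s+[6,0,0],s+[0,6,0],s+[0,0,6]]),xatol=.02,fatol=.01,maxiter=600))
        if best is None or r.fun<best.fun: best=r
    return best,data
E
python3 - <<'E'
from fit import *
import pickle
V={n:pickle.load(open(f'{n}0.pkl','rb')) for n in("scene","top")}
def run(nm,boxes,x0,pts):
    for vs in (["top"],["scene"],["top","scene"]):
        b,_=fit([V[k] for k in vs],boxes,x0,pts)
        print(nm,vs,b.x.round(2),'deg',np.rad2deg(b.x[2]/100).round(2),round(b.fun,1))
    return b
import sys
def R4(x0,x1,y0,y1): return box(x0,x1,y0,y1,0,.04)
run('tray',tray()+[box(-.035,.025,-.026,.026,.005,.04)],(525,27,-15*1.745 if 0 else 26),R4(.43,.615,-.03,.088))
run('holder',holder,(555,-137,30),R4(.515,.6,-.185,-.09))
run('dock',dock(.008),(600,45,10),R4(.6,.78,-.05,.14))
E
```

```text
tray ['top'] [513.67  30.28  34.86] deg 19.97 291.6
tray ['scene'] [514.86  30.35  34.8 ] deg 19.94 788.0
tray ['top', 'scene'] [514.18  30.27  34.98] deg 20.04 1099.0
holder ['top'] [ 555.48 -141.73   47.18] deg 27.03 73.5
holder ['scene'] [ 557.39 -141.27   47.03] deg 26.95 67.3
holder ['top', 'scene'] [ 556.48 -141.57   46.77] deg 26.8 161.9
dock ['top'] [601.5   42.64  15.71] deg 9.0 605.9
dock ['scene'] [586.23  39.62  14.9 ] deg 8.54 3459.6
dock ['top', 'scene'] [600.89  41.77  15.87] deg 9.1 4265.0
```

```bash
cat > ov.py <<'E'
from fit import *
import pickle
def overlay(V,n,objs,crop,fx,out):
    p,d,i=V[n];u0,u1,v0,v1=crop
    im=cv2.resize(p[v0:v1,u0:u1][...,::-1],None,fx=fx,fy=fx,interpolation=cv2.INTER_CUBIC)
    for boxes,(x,y,a),col in objs:
        c,s=np.cos(a),np.sin(a)
        for b in boxes:
            P=np.c_[x+c*b[:,0]-s*b[:,1],y+s*b[:,0]+c*b[:,1],b[:,2]]
            q=(proj(i,P)-[u0,v0]+.5)*fx-.5
            for j in range(8):
                for k in range(j):
                    if (np.abs(b[j]-b[k])>1e-9).sum()==1: cv2.line(im,tuple((q[j]*16).astype(int).tolist()),tuple((q[k]*16).astype(int).tolist()),col,1,cv2.LINE_AA,4)
    cv2.imwrite(out,im)
E
python3 - <<'E'
from ov import *
V={n:pickle.load(open(f'{n}0.pkl','rb')) for n in("scene","top")}
o=[(tray(),(.5142,.0303,.3495),(0,200,0)),(holder,(.5565,-.1415,.469),(255,0,0)),(dock(.008),(.6012,.0422,.158),(0,0,255))]
overlay(V,'top',o,(220,390,110,290),3.3,'pics/ov_top.png')
overlay(V,'scene',o,(170,330,150,330),3.3,'pics/ov_scene.png')
E
```

```text
(no output)
```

View pics/ov_top.png

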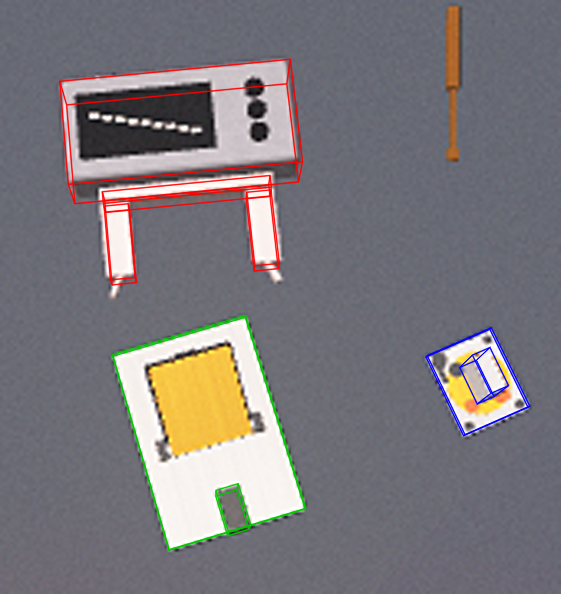

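View pics/ov_scene.png

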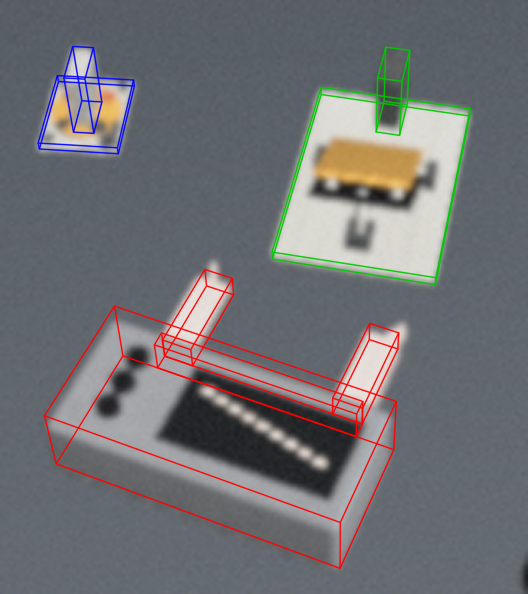

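Run:
```python
import fit
from ov import *
V={n:pickle.load(open(f'{n}0.pkl','rb')) for n in("scene","top")}
for n,pts in (("top",[(250,183),(275,140),(299,180),(255,180)]),("scene",[(230,245),(283,262),(215,270)])):
    print(n,[V[n][0][v,u].tolist() for u,v in pts])
for n,lo,hi in (("top",205,240),("scene",165,200)):
    fit.alpha=lambda p:np.clip((p.min(-1).astype(float)-lo)/(hi-lo),0,1)
    for t in (.006,.008,.010,.012,.014):
        b,_=fit.fit([V[n]],dock(t)[1:],(600,42,15.8),box(.612,.675,-.03,.13,0,.015))
        print(n,t,b.x.round(2),b.fun)
```

```text
top [[98, 102, 112], [42, 38, 44], [250, 241, 236], [250, 241, 238]]
scene [[230, 223, 218], [231, 223, 219], [162, 163, 168]]Traceback (most recent call last):
  File "<stdin>", line 9, in <module>
AttributeError: 'function' object has no attribute 'fit'
```

Run:
```python
import fit as F
from ov import *
V={n:pickle.load(open(f'{n}0.pkl','rb')) for n in("scene","top")}
for n,lo,hi in (("top",205,240),("scene",165,200)):
    F.alpha=lambda p:np.clip((p.min(-1).astype(float)-lo)/(hi-lo),0,1)
    for t in (.006,.008,.010,.012,.014):
        b,_=F.fit([V[n]],dock(t)[1:],(600,42,15.8),box(.612,.675,-.03,.13,0,.015))
        print(n,t,b.x.round(2),b.fun)
    a=V[n][0].min(-1).astype(float)
lo,hi=205,240
p,d,i=V['top'];W=cloud(p,d,i)
# rail points: heights
for u in (255,299):
  print([(v,W[v,u].round(3).tolist()) for v in range(170,195,4)])
o=[(dock(.010),(.6012,.0422,.158),(0,0,255))]
overlay(V,'top',o,(235,315,120,205),7,'pics/ov_top2.png')
```

```text
top 0.006 [609.85  42.37  19.34] 246.41456582633054
top 0.008 [609.82  42.71  19.12] 207.9904761904762
top 0.01 [609.8   43.29  17.59] 204.32156862745097
top 0.012 [610.09  42.52  18.42] 250.66274509803924
top 0.014 [609.94  42.04  19.39] 299.781512605042
scene 0.006 [586.96  43.73   9.49] 1269.8565826330532
scene 0.008 [588.2   39.83  17.36] 1265.6935574229692
scene 0.01 [588.74  34.8   27.36] 1313.580392156863
scene 0.012 [590.3   33.08  28.4 ] 1387.018487394958
scene 0.014 [590.93  32.69  29.14] 1462.1109243697479
[(170, [0.661, 0.098, 0.016]), (174, [0.652, 0.098, 0.015]), (178, [0.644, 0.097, 0.012]), (182, [0.636, 0.097, 0.011]), (186, [0.626, 0.096, 0.013]), (190, [0.617, 0.095, 0.016]), (194, [0.609, 0.095, 0.009])]
[(170, [0.668, 0.003, 0.012]), (174, [0.659, 0.003, 0.012]), (178, [0.65, 0.002, 0.01]), (182, [0.641, 0.002, 0.012]), (186, [0.632, 0.002, 0.012]), (190, [0.625, 0.001, 0.003]), (194, [0.618, 0.0, -0.001])]
```

View pics/ov_top2.png

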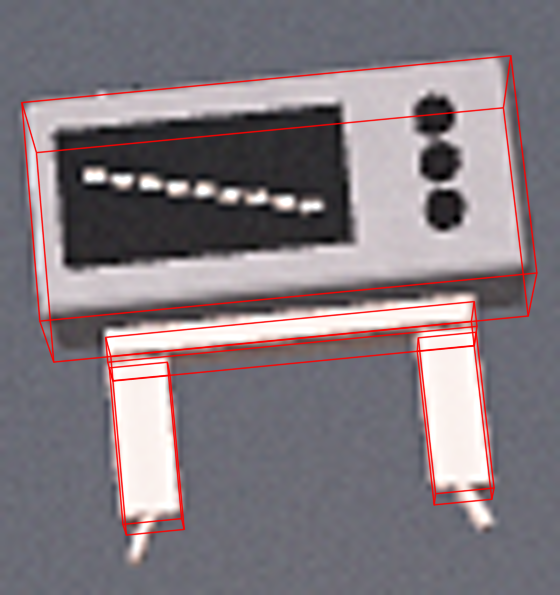

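Run:
```python
from ov import *
V={n:pickle.load(open(f'{n}0.pkl','rb')) for n in("scene","top")}
o=[(dock(.010),(.604,.0427,.158),(0,0,255))]
overlay(V,'top',o,(235,315,120,205),7,'pics/ov_top3.png')
overlay(V,'scene',o,(180,300,220,325),6,'pics/ov_scene3.png')
```

```text
(no output)
```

View pics/ov_top3.png

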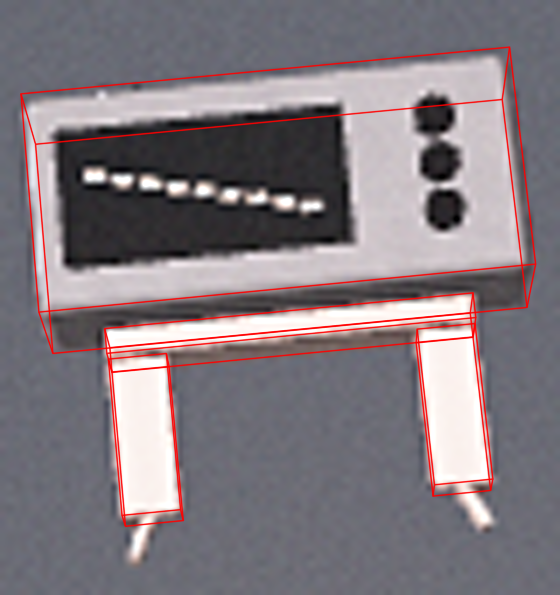

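View pics/ov_scene3.png

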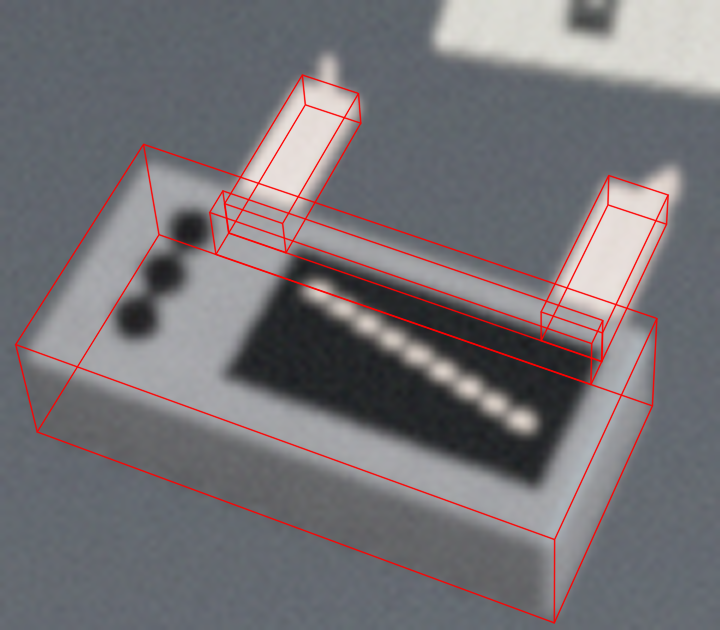

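Run:
```python
from fit import *
import pickle
o=get_obs(); M=R.from_quat(o['ee_rot']).as_matrix(); print(M.round(4)); print('jaw yaw',np.rad2deg(np.arctan2(M[1,2],M[0,2])))
V={n:pickle.load(open(f'{n}0.pkl','rb')) for n in("scene","top")}
for n in V:
    p,d,i=V[n];W=cloud(p,d,i);g=p.astype(int)
    m=(g[...,0]-g[...,2]>70)&(W[...,0]>.48)&(W[...,0]<.58)&(W[...,1]>-.01)&(W[...,1]<.09)
    m=cv2.erode(m.astype(np.uint8),np.ones((3,3)))>0
    X=W[m];c=np.median(X,0);
    for _ in range(4):
        A=np.c_[X[:,:2]-c[:2],np.ones(len(X))];co=np.linalg.lstsq(A,X[:,2],rcond=None)[0];r=X[:,2]-A@co;X=X[abs(r)<.006]
    print(n,m.sum(),len(X),'rms',r.std(),'slope',np.rad2deg(np.arctan(np.hypot(*co[:2]))),'dir',np.rad2deg(np.arctan2(co[1],co[0])),'ctr',c,'z',co[2], X.mean(0))
    # watch
    for nm,(x0,x1,y0,y1) in dict(watch=(.48,.64,.14,.25)).items():
        q=(W[...,0]>x0)&(W[...,0]<x1)&(W[...,1]>y0)&(W[...,1]<y1)&(W[...,2]>.012)
        print(nm,W[q].min(0),W[q].max(0))
```

```text
[[-5.000e-04 -8.921e-01  4.518e-01]
 [-1.200e-03  4.518e-01  8.921e-01]
 [-1.000e+00 -1.000e-04 -1.300e-03]]
jaw yaw 63.14016266420307
scene 255 255 rms 0.0006791374371238479 slope 28.220460245843164 dir 20.372034486044925 ctr [0.53738516 0.03809164 0.04201689] z 0.04165917585543224 [0.53627382 0.03865033 0.04120445]
watch [0.52976233 0.18299884 0.01200023] [0.59112668 0.24879845 0.07924878]
top 591 591 rms 0.0015634133585700001 slope 28.567554698749824 dir 21.316384001540108 ctr [0.52801801 0.03531724 0.03797757] z 0.037711204889447535 [0.52800867 0.03541146 0.03772512]
watch [0.51875744 0.18138916 0.01203712] [0.58705507 0.24694028 0.08115649]
```

>>> move_arm --motion "0.01 -0.03 0 0.04; 0.03 -0.085 0 0.13; 0.05 -0.145 0 0.22; 0.07 -0.205 0 0.31; 0.09 -0.265 0 0.4; 0.11 -0.325 0 0.49; 0.13 -0.385 -0.01 0.58; 0.15 -0.445 -0.03 0.68; 0.17 -0.505 -0.05 0.77; 0.1815 -0.5455 -0.06 0.818" --grip 1

```text
clock: 1.35
position: [0.4638, 0.0099, 0.1706]
ee_rot: [-0.58, 0.405, 0.58, 0.405]
ft_force: [1.4, -0.2, 0.4]
grip_width: 0.997
```

>>> move_arm --motion "0 0 -0.04 0; 0 0 -0.08 0; 0 0 -0.12 0; 0 0 -0.145 0; 0 0 -0.155 0; 0 0 -0.155 0; 0 0 -0.155 0"

```text
clock: 2.22
position: [0.4647, 0.0122, 0.0173]
ee_rot: [0.58, -0.405, -0.579, -0.406]
ft_force: [0.1, 0.0, -0.0]
grip_width: 0.998
```

```bash
cat > look.py <<'E'
import sys
from ov import *
def shot(tag):
    V={}
    for n in("scene","top"):
        V[n]=save(n); pickle.dump(V[n],open(f'{n}{tag}.pkl','wb'))
    return V
def state():
    o=get_obs();M=R.from_quat(o['ee_rot']).as_matrix()
    print('t',round(o['clock'],2),'pos',o['position'].round(4),'jaw',np.rad2deg(np.arctan2(M[1,2],M[0,2])).round(2),'xdir',M[:,0].round(4),'f',o['ft_force'].round(2),'T',o['torque'].round(3),'g',round(o['grip_width'],3),'q',o['joint_pos'].round(2))
E
python3 - <<'E'
from look import *
V=shot(1);state()
im=V['top'][0][100:310,160:440,::-1];cv2.imwrite('pics/t1.png',cv2.resize(im,None,fx=2,fy=2,interpolation=cv2.INTER_CUBIC))
im=V['scene'][0][60:320,160:410,::-1];cv2.imwrite('pics/s1.png',cv2.resize(im,None,fx=2,fy=2,interpolation=cv2.INTER_CUBIC))
E
```

```text
t 2.33 pos [0.4646 0.0122 0.0173] jaw 110.01 xdir [ 1.6e-03  6.0e-04 -1.0e+00] f [ 0.15  0.32 -0.25] T [ 0.011  0.018 -0.003] g 1.001 q [-0.48  0.24  0.39  2.11 -0.13  0.81  1.91]
```

View pics/s1.png

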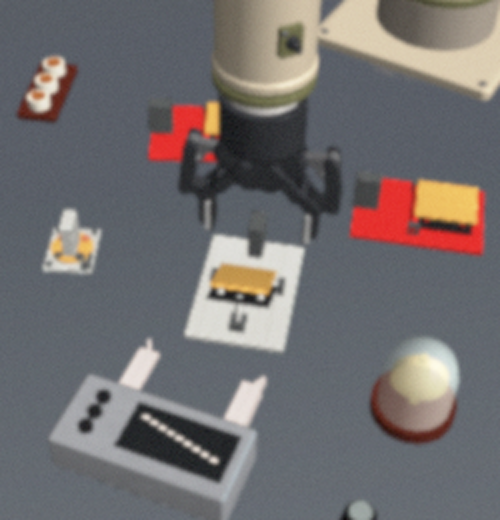

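>>> move_arm --motion "0 0 -0.002 0; 0 0 -0.002 0; 0 0 -0.002 0; 0 0 -0.002 0; 0 0 -0.002 0; 0 0 -0.002 0; 0 0 -0.002 0; 0 0 -0.002 0" --grip 0 --force 50

```text
clock: 3.32
position: [0.4641, 0.0119, 0.0145]
ee_rot: [0.579, -0.406, -0.579, -0.406]
ft_force: [0.6, -2.6, 5.6]
grip_width: 0.157
```

```bash
cat > trayfit.py <<'E'
import fit as F
from look import *
def trayfit(V,x0,only=('top','scene')):
    # white plate fit: white-ness mask edges; use front corners: contour of bright pixels
    pass
E
python3 - <<'E'
from look import *
V=shot(2);state()
o=[(tray(),(.5145,.0303,.3495),(0,200,0)),(dock(.010),(.604,.0427,.158),(0,0,255))]
overlay(V,'top',o,(220,330,130,290),4,'pics/t2.png')
E
```

```text
t 3.42 pos [0.4641 0.0119 0.0145] jaw 109.99 xdir [ 3.e-04 -0.e+00 -1.e+00] f [-0.24 -1.96  5.6 ] T [-0.496  0.07  -0.053] g 0.155 q [-0.48  0.25  0.39  2.11 -0.13  0.81  1.91]
```

View pics/t2.png

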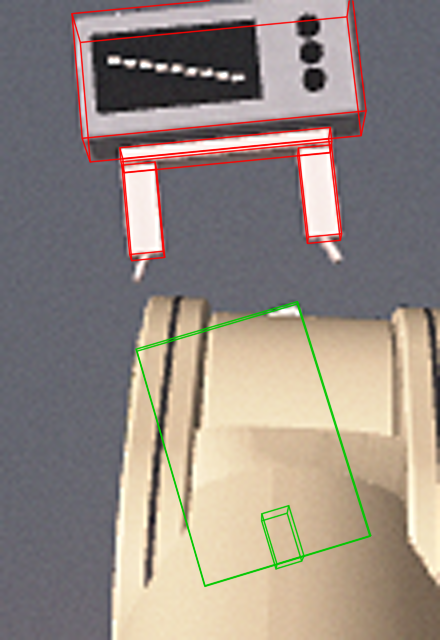

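>>> move_arm --motion "0.0005 0.002 0.001 -0.04; 0.001 0.0045 0.001 -0.1; 0.002 0.007 0.001 -0.15; 0.003 0.009 0.001 -0.191; 0.003 0.009 0.001 -0.191; 0.003 0.009 0.001 -0.191; 0.003 0.009 0.001 -0.191"

```text
clock: 4.3
position: [0.4664, 0.0209, 0.015]
ee_rot: [-0.538, 0.459, 0.538, 0.459]
ft_force: [-1.4, 0.3, -4.5]
grip_width: 0.149
```

Run:
```python
from look import *
V=shot(3);state()
c,s=np.cos(.158),np.sin(.158)
def T(x):return (.604+c*x,.0427+s*x,.158)
o=[(tray(),T(-.085),(0,200,0)),(dock(.010),(.604,.0427,.158),(0,0,255))]
overlay(V,'scene',o,(180,340,150,325),4,'pics/s3.png')
```

```text
t 4.4 pos [0.4665 0.0208 0.0151] jaw 99.06 xdir [-8.e-04 -1.e-04 -1.e+00] f [-1.03  0.83 -6.06] T [0.043 0.271 0.066] g 0.154 q [-0.52  0.25  0.42  2.1  -0.14  0.81  1.71]
```

View pics/s3.png

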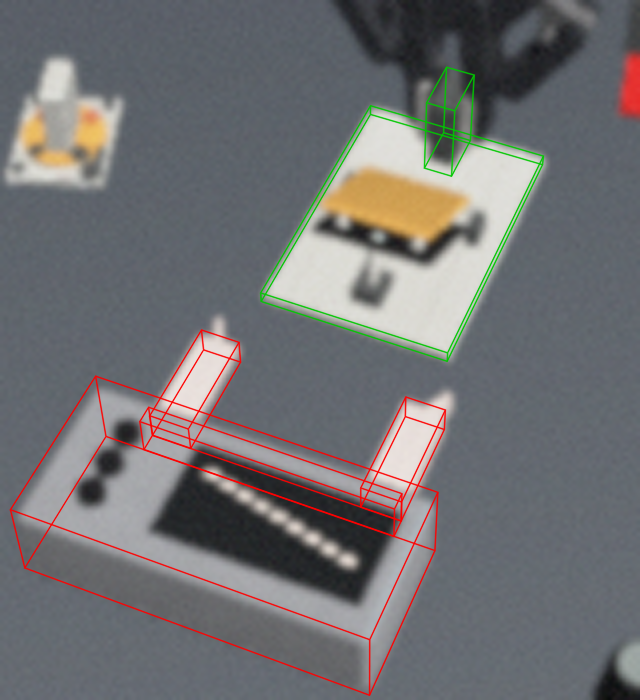

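>>> move_arm --motion "0.0099 0.0016 -0.0005 0; 0.0198 0.0031 -0.0005 0; 0.0296 0.0047 -0.0005 0; 0.0395 0.0063 -0.0005 0; 0.0494 0.0079 -0.0005 0; 0.0593 0.0094 -0.0005 0; 0.0691 0.011 -0.0005 0; 0.0741 0.0118 -0.0005 0; 0.0741 0.0118 -0.0005 0"

```text
clock: 5.52
position: [0.5415, 0.033, 0.0148]
ee_rot: [0.538, -0.459, -0.538, -0.459]
ft_force: [1.3, 0.3, -5.3]
grip_width: 0.155
```

Run:
```python
from look import *
V=shot(4);state()
c,s=np.cos(.158),np.sin(.158)
def T(x):return (.604+c*x,.0427+s*x,.158)
o=[(tray(),T(-.010),(0,200,0)),(dock(.010),(.604,.0427,.158),(0,0,255))]
overlay(V,'scene',o,(180,340,150,325),4,'pics/s4.png')
```

```text
t 5.62 pos [0.541  0.0329 0.0149] jaw 99.06 xdir [ 2.e-04  1.e-04 -1.e+00] f [ 0.3   0.97 -4.8 ] T [-0.04   0.066  0.04 ] g 0.157 q [-0.49  0.4   0.4   1.91 -0.2   0.87  1.75]
```

View pics/s4.png

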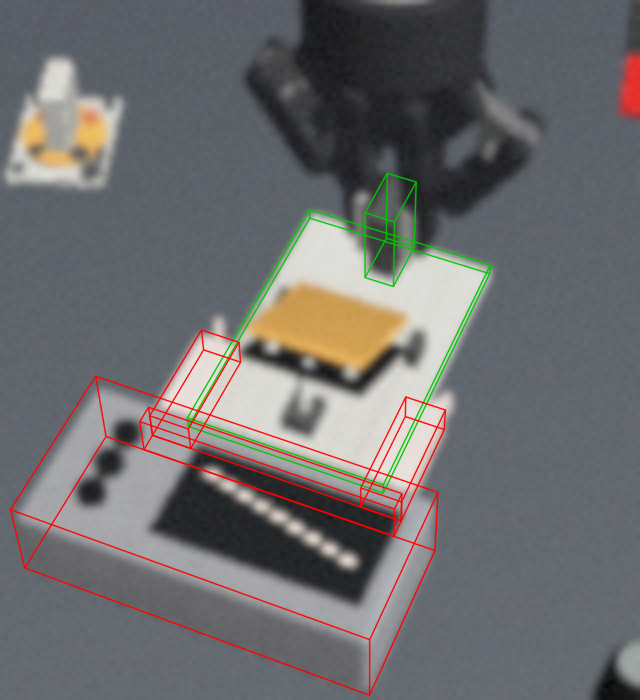

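>>> move_arm --motion "0.003 0.0005 -0.001 0; 0.006 0.0009 -0.001 0; 0.008 0.0013 -0.001 0; 0.010 0.0016 -0.001 0; 0.011 0.0017 -0.001 0; 0.012 0.0019 -0.001 0; 0.012 0.0019 -0.001 0; 0.012 0.0019 -0.001 0"

```text
clock: 6.62
position: [0.5516, 0.0343, 0.0145]
ee_rot: [-0.537, 0.46, 0.539, 0.458]
ft_force: [-11.8, -1.9, 12.5]
grip_width: 0.153
```

Run:
```python
from look import *
state()
```

```text
t 6.62 pos [0.5516 0.0343 0.0145] jaw 99.03 xdir [-2.8e-03  3.0e-04 -1.0e+00] f [-11.76  -1.86  12.46] T [-0.377  2.28  -0.038] g 0.153 q [-0.48  0.42  0.4   1.88 -0.21  0.88  1.75]
```

>>> move_arm --motion "0.001 0.0002 0 0; 0.002 0.0003 0 0; 0.003 0.0005 0.0005 0; 0.003 0.0005 0.0005 0"

```text
clock: 7.12
position: [0.5516, 0.0343, 0.0145]
ee_rot: [-0.535, 0.461, 0.54, 0.457]
ft_force: [-26.9, -2.8, 24.5]
grip_width: 0.152
```

Run:
```python
from look import *
V=shot(5);state()
c,s=np.cos(.158),np.sin(.158)
def T(x):return (.604+c*x,.0427+s*x,.158)
o=[(tray(),T(0),(0,200,0)),(dock(.010),(.604,.0427,.158),(0,0,255))]
overlay(V,'scene',o,(180,340,150,325),4,'pics/s5.png')
```

```text
t 7.22 pos [0.5516 0.0343 0.0145] jaw 99.01 xdir [-0.0091 -0.     -1.    ] f [-26.98  -3.21  23.22] T [-0.755  4.904  0.049] g 0.153 q [-0.48  0.43  0.4   1.88 -0.21  0.89  1.75]
```

View pics/s5.png

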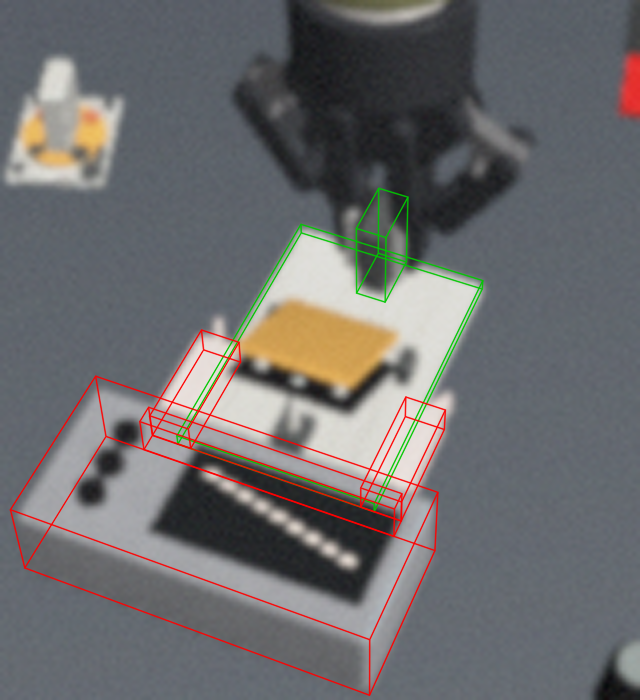

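>>> move_arm --motion "-0.002 -0.0003 0 0; -0.004 -0.0006 0 0; -0.004 -0.0006 0 0"

```text
clock: 7.6
position: [0.5515, 0.0344, 0.0146]
ee_rot: [-0.538, 0.459, 0.538, 0.459]
ft_force: [-6.0, -2.0, 3.2]
grip_width: 0.161
```

>>> move_arm --motion "0 0 0 0; 0 0 0 0; 0 0 0 0; 0 0 0 0; 0 0 0 0; 0 0 0 0" --grip 1

```text
clock: 8.35
position: [0.552, 0.0347, 0.0143]
ee_rot: [-0.538, 0.459, 0.538, 0.459]
ft_force: [-0.3, 0.2, -0.2]
grip_width: 1.0
```

>>> move_arm --motion "0 0 0.02 0; 0 0 0.06 0; 0 0 0.1 0; -0.02 -0.04 0.14 0; -0.04 -0.09 0.16 0; -0.05 -0.15 0.16 0; -0.05 -0.15 0.16 0; -0.05 -0.15 0.16 0"

```text
clock: 9.35
position: [0.502, -0.1149, 0.1743]
ee_rot: [-0.538, 0.459, 0.538, 0.459]
ft_force: [-0.4, 0.8, 0.2]
grip_width: 1.002
```

Run:
```python
from look import *
V=shot(6);state()
c,s=np.cos(.158),np.sin(.158)
def T(x):return (.604+c*x,.0427+s*x,.158)
o=[(tray(),T(0),(0,200,0)),(dock(.010),(.604,.0427,.158),(0,0,255)),(holder,(.5565,-.1415,.469),(255,0,0))]
overlay(V,'top',o,(235,395,120,265),4,'pics/t6.png')
overlay(V,'scene',o,(180,340,150,325),4,'pics/s6.png')
```

```text
t 9.45 pos [ 0.5022 -0.114   0.1741] jaw 99.17 xdir [-5.e-04  3.e-04 -1.e+00] f [ 0.05  0.91 -0.3 ] T [ 0.026 -0.043 -0.025] g 0.997 q [-0.37  0.13  0.55  1.85 -0.08  1.18  1.94]
```

View pics/t6.png

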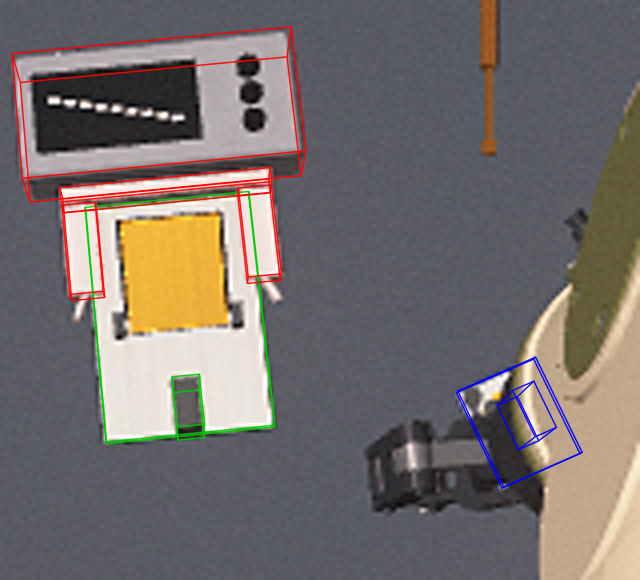

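View pics/s6.png

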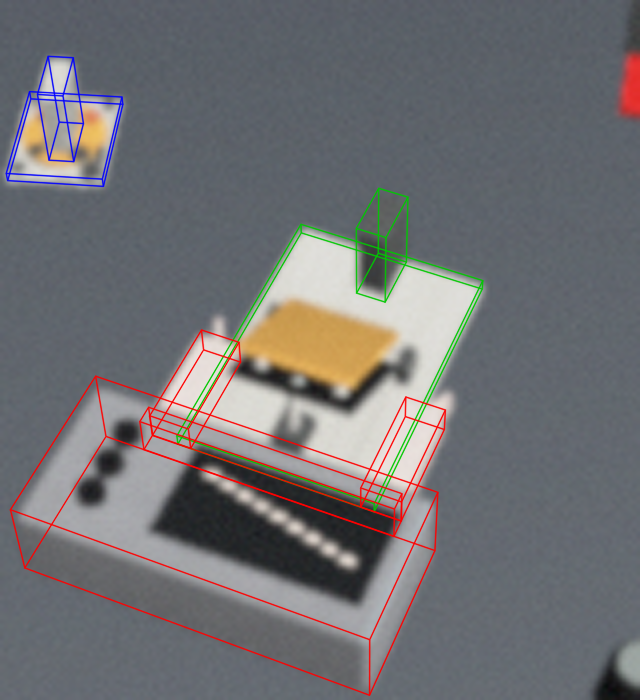

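>>> move_arm --motion "0.015 -0.007 -0.01 0.08; 0.035 -0.017 -0.04 0.19; 0.0543 -0.0265 -0.07 0.307; 0.0543 -0.0265 -0.1 0.307; 0.0543 -0.0265 -0.13 0.307; 0.0543 -0.0265 -0.15 0.307; 0.0543 -0.0265 -0.16 0.307; 0.0543 -0.0265 -0.16 0.307; 0.0543 -0.0265 -0.16 0.307"

```text
clock: 10.58
position: [0.557, -0.1419, 0.0153]
ee_rot: [0.602, -0.371, -0.601, -0.372]
ft_force: [-0.5, -1.2, 0.4]
grip_width: 1.002
```

Run:
```python
from look import *
V=shot(7);state()
o=[(holder,(.5565,-.1415,.469),(255,0,0))]
overlay(V,'scene',o,(140,260,120,240),5,'pics/s7.png')
p,d,i=V['scene']
for n in V:
    p,d,i=V[n];W=cloud(p,d,i);g=p.astype(int)
    m=(g[...,0]-g[...,2]>70)&(W[...,0]>.55)&(W[...,0]<.68)&(W[...,1]>.0)&(W[...,1]<.09)&(W[...,2]>.01)
    me=cv2.erode(m.astype(np.uint8),np.ones((3,3)))>0
    if n=='scene': me=me&(W[...,2]>.02)
    X=W[me]
    if len(X)<50: continue
    c0=X.mean(0)
    for _ in range(4):
        A=np.c_[X[:,:2]-c0[:2],np.ones(len(X))];co=np.linalg.lstsq(A,X[:,2],rcond=None)[0];r=X[:,2]-A@co;X=X[abs(r)<.004]
    nrm=np.array([-co[0],-co[1],1]);nrm/=np.linalg.norm(nrm)
    k,_=cv2.findContours(m.astype(np.uint8),0,1);k=max(k,key=cv2.contourArea)
    # intersect border pixels with plane
    q=k[:,0,:].astype(float);K=i['camera_matrix']
    rr=np.stack([(q[:,0]-K[0,2])/K[0,0],-(q[:,1]-K[1,2])/K[1,1],-np.ones(len(q))],-1)@R.from_quat(i['attitude']).as_matrix().T
    pl=np.array([c0[0],c0[1],co[2]])
    H=i['eye']+rr*(((pl-i['eye'])@nrm)/(rr@nrm))[:,None]
    up=np.array([0,0,1])-nrm[2]*nrm;up/=np.linalg.norm(up);yv=np.cross(nrm,up)
    ab=np.c_[(H-pl)@up,(H-pl)@yv]
    rect=cv2.minAreaRect((ab*1000).astype(np.float32))
    C=pl+up*rect[0][0]/1000+yv*rect[0][1]/1000
    print(n,len(X),'rms',r.std().round(4),'slope',np.rad2deg(np.arccos(nrm[2])).round(2),'dir',np.rad2deg(np.arctan2(up[1],up[0])).round(2),'ctr',C.round(4),rect)
    dd=C-[.604,.0427,0];cc,ss=np.cos(.158),np.sin(.158);print('dock',cc*dd[0]+ss*dd[1],-ss*dd[0]+cc*dd[1],C[2])
```

```text
t 10.68 pos [ 0.5569 -0.1419  0.0153] jaw 116.65 xdir [ 0.0015  0.     -1.    ] f [0.37 0.21 0.47] T [-0.008 -0.032  0.039] g 0.997 q [-0.22  0.47  0.48  1.83 -0.27  0.9   2.42]
scene 372 rms 0.0007 slope 28.4 dir 9.19 ctr [0.6236 0.0476 0.0391] ((-0.8714923858642578, -0.6138935089111328), (53.0754508972168, 64.85774993896484), 89.94965362548828)
dock 0.02016471308142534 0.0017893061635156455 0.03910460118054514
top 570 rms 0.0015 slope 28.7 dir 9.23 ctr [0.6183 0.0457 0.0375] ((-0.23691368103027344, -0.1254119873046875), (52.13465118408203, 60.460174560546875), 89.69068908691406)
dock 0.014559195023548322 0.0007541957751558055 0.037476976369721735
```

View pics/s7.png

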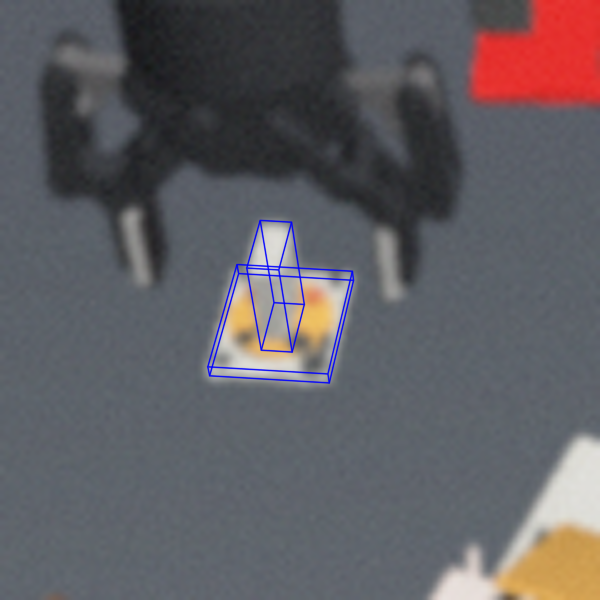

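>>> move_arm --motion "0 0 0 0; 0 0 0 0; 0 0 0 0; 0 0 0 0; 0 0 0 0; 0 0 0 0; 0 0 0 0; 0 0 0 0" --grip 0 --force 20

```text
clock: 11.68
position: [0.5563, -0.1419, 0.0144]
ee_rot: [0.602, -0.371, -0.602, -0.371]
ft_force: [-0.4, -0.1, 2.2]
grip_width: 0.134
```

>>> move_arm --motion "0 0 0.01 0; 0 0 0.03 0; 0 0 0.06 0; 0 0 0.09 -0.1; 0 0 0.1 -0.2; 0 0 0.1 -0.307; 0 0 0.1 -0.307; 0 0 0.1 -0.307"

```text
clock: 12.68
position: [0.5563, -0.1418, 0.1148]
ee_rot: [0.539, -0.458, -0.538, -0.458]
ft_force: [0.1, 0.7, -1.1]
grip_width: 0.14
```

Run:
```python
from look import *
V=shot(8);state()
overlay(V,'scene',[],(140,260,80,240),4,'pics/s8.png')
```

```text
t 12.78 pos [ 0.5562 -0.1418  0.1145] jaw 99.15 xdir [-1.e-04  1.e-04 -1.e+00] f [-0.68  0.38 -2.98] T [-0.06   0.013 -0.009] g 0.135 q [-0.31  0.35  0.58  1.77 -0.21  1.09  2.07]
```

View pics/s8.png

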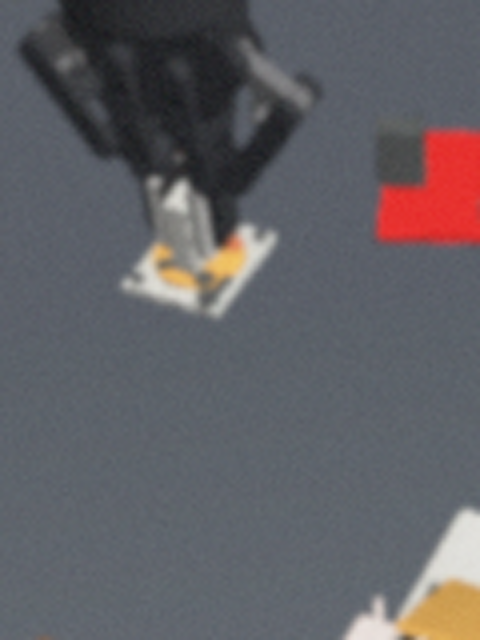

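>>> move_arm --motion "0.015 0.019 0 0; 0.037 0.047 0 0; 0.06 0.077 0 0; 0.083 0.106 0 0; 0.1 0.128 0 0; 0.1053 0.1349 0 0; 0.1053 0.1349 -0.02 0; 0.1053 0.1349 -0.042 0; 0.1053 0.1349 -0.042 0"

```text
clock: 13.9
position: [0.6593, -0.0083, 0.0695]
ee_rot: [-0.536, 0.461, 0.539, 0.458]
ft_force: [-1.1, -0.3, -1.9]
grip_width: 0.136
```

Run:
```python
from look import *
V=shot(9);state()
overlay(V,'scene',[],(170,310,170,320),5,'pics/s9.png')
```

```text
t 14.0 pos [ 0.6611 -0.008   0.0723] jaw 98.99 xdir [-6.e-04 -4.e-04 -1.e+00] f [ 0.18 -0.8  -0.68] T [ 0.038  0.021 -0.043] g 0.137 q [-0.42  0.57  0.5   1.55 -0.29  1.09  1.87]
```

View pics/s9.png

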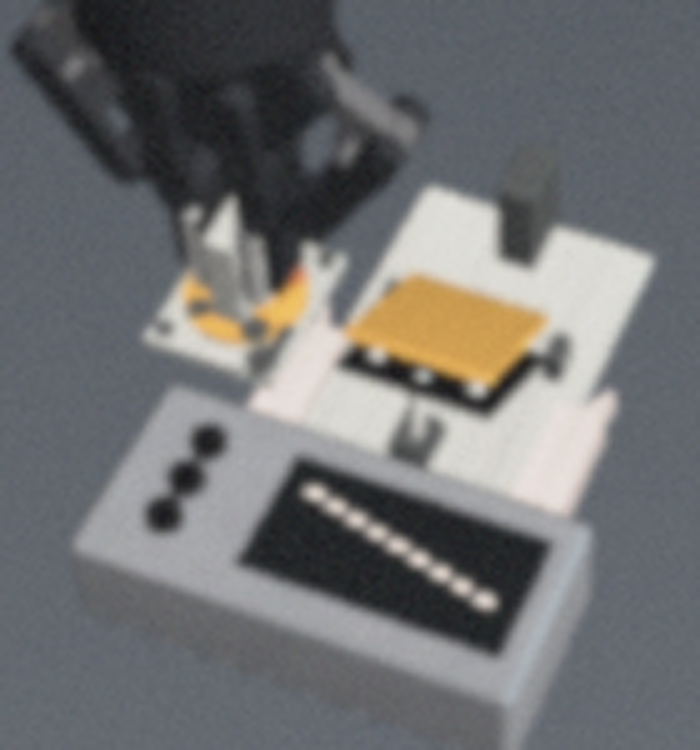

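>>> move_arm --motion "0 0 -0.006 0; 0 0 -0.012 0; 0 0 -0.016 0; 0 0 -0.018 0; 0 0 -0.02 0; 0 0 -0.02 0; 0 0 -0.02 0"

```text
clock: 14.88
position: [0.6613, -0.007, 0.055]
ee_rot: [-0.538, 0.459, 0.538, 0.459]
ft_force: [-14.9, 1.4, 24.4]
grip_width: 0.138
```

Run:
```python
from look import *
V=shot(10);state()
overlay(V,'scene',[],(170,310,170,320),5,'pics/s10.png')
```

```text
t 14.97 pos [ 0.6613 -0.007   0.055 ] jaw 99.05 xdir [-3.0e-04  1.3e-03 -1.0e+00] f [-1.531e+01  1.000e-02  2.417e+01] T [0.26  3.004 0.125] g 0.135 q [-0.41  0.59  0.49  1.56 -0.31  1.06  1.88]
```

View pics/s10.png

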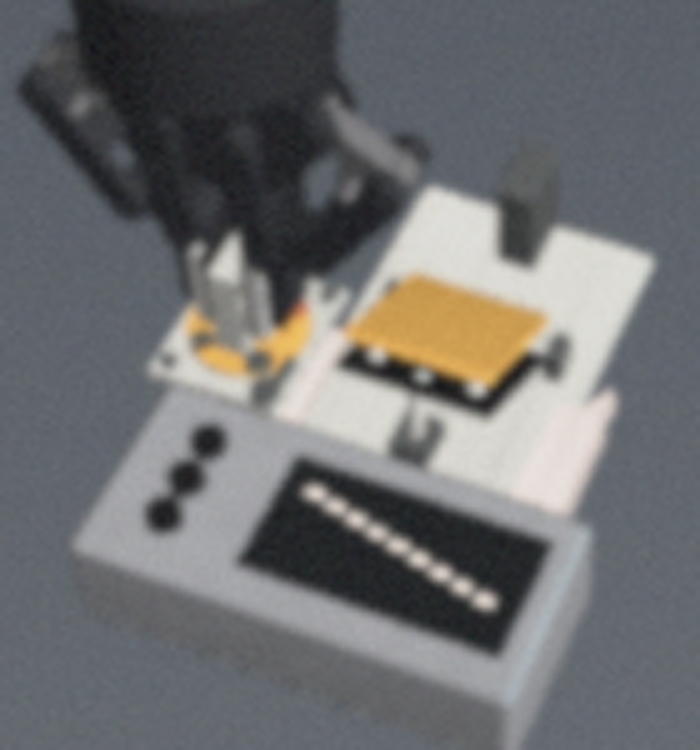

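>>> move_arm --motion "-0.002 -0.0003 0 0; -0.004 -0.0006 -0.001 0; -0.006 -0.001 -0.0025 0; -0.008 -0.0013 -0.0045 0; -0.0101 -0.0016 -0.007 0; -0.0101 -0.0016 -0.008 0; -0.0101 -0.0016 -0.008 0"

```text
clock: 15.85
position: [0.6529, -0.0083, 0.046]
ee_rot: [0.539, -0.458, -0.537, -0.46]
ft_force: [-1.3, 1.0, 8.5]
grip_width: 0.136
```

Run:
```python
from look import *
V=shot(11);state()
overlay(V,'scene',[],(170,310,170,320),5,'pics/s11.png')
```

```text
t 15.95 pos [ 0.6529 -0.0083  0.046 ] jaw 99.07 xdir [ 3.2e-03  7.0e-04 -1.0e+00] f [-1.12  0.45  7.31] T [0.187 0.034 0.008] g 0.136 q [-0.42  0.58  0.49  1.6  -0.31  1.03  1.89]
```

View pics/s11.png

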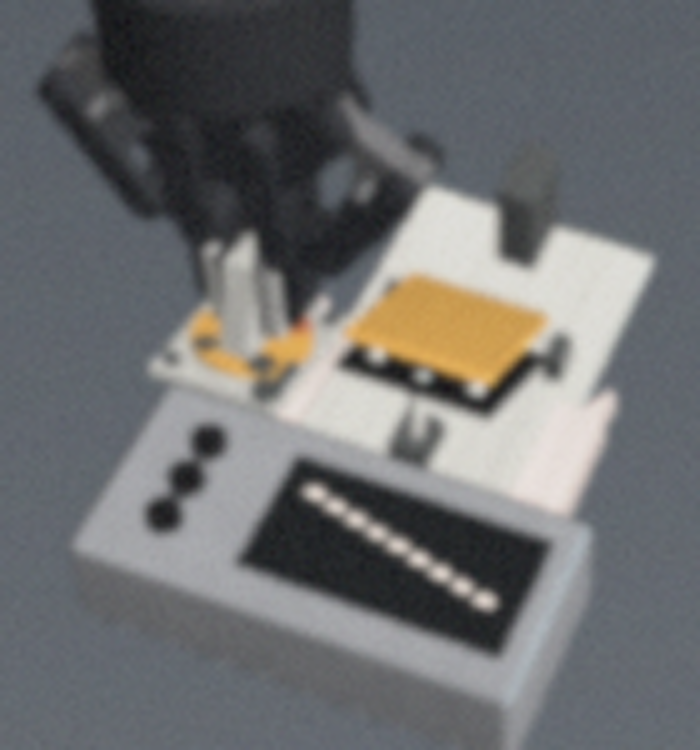

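>>> move_arm --motion "-0.0015 -0.0002 -0.001 0; -0.003 -0.0005 -0.003 0; -0.0045 -0.0007 -0.005 0; -0.0045 -0.0007 -0.0065 0; -0.0045 -0.0007 -0.0065 0; -0.0045 -0.0007 -0.0065 0"

```text
clock: 16.7
position: [0.6481, -0.0092, 0.0392]
ee_rot: [0.539, -0.458, -0.537, -0.46]
ft_force: [-1.1, 0.1, 6.1]
grip_width: 0.134
```

Run:
```python
from look import *
V=shot(12);state()
overlay(V,'scene',[],(170,310,170,320),5,'pics/s12.png')
```

```text
t 16.8 pos [ 0.6481 -0.0092  0.0392] jaw 99.07 xdir [ 2.6e-03  5.0e-04 -1.0e+00] f [-1.67  0.36  6.15] T [0.133 0.065 0.022] g 0.131 q [-0.42  0.58  0.48  1.61 -0.31  1.02  1.89]
```

View pics/s12.png

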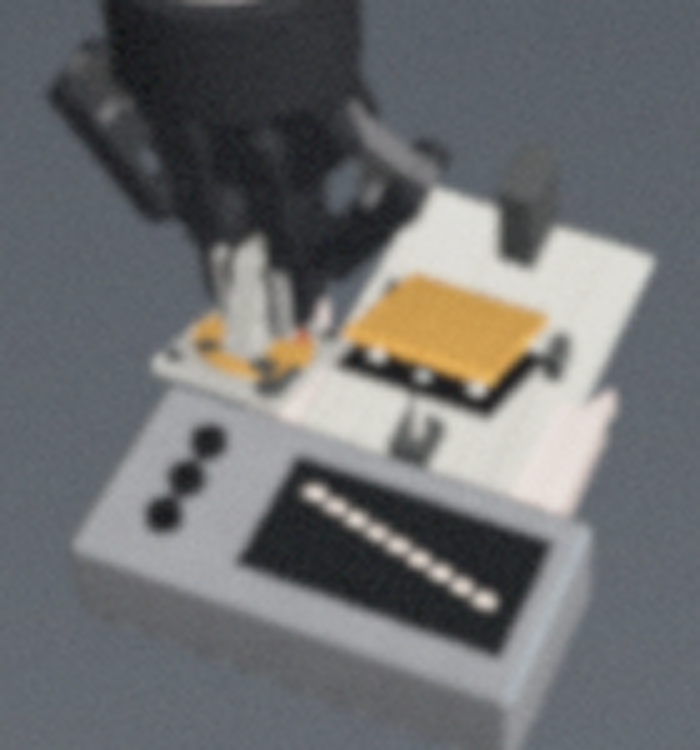

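>>> move_arm --motion "-0.003 0 0.01 0; -0.004 0 0.03 0; -0.004 0 0.06 0; -0.02 0.015 0.06 0; -0.04 0.035 0.055 0; -0.0557 0.0503 0.045 0; -0.0557 0.0503 0.04 0; -0.0557 0.0503 0.04 0; -0.0557 0.0503 0.04 0"

```text
clock: 17.92
position: [0.592, 0.0402, 0.0785]
ee_rot: [0.538, -0.459, -0.537, -0.459]
ft_force: [0.0, 0.5, -1.8]
grip_width: 0.134
```

```bash
cat > tilt.py <<'E'
from look import *
def hbox():
    return [box(-.028,.028,-.023,.023,0,.005),box(-.013,.013,-.006,.006,.005,.044)]
def posebox(bs,o,yaw,th):
    # far (+x) edge up by th
    Rm=R.from_euler('z',yaw).as_matrix()@R.from_euler('y',-th).as_matrix()
    return [b@Rm.T+o for b in bs]
E
python3 - <<'E'
from tilt import *
V=shot(13);state()
tcp=get_obs()['position']
yaw=np.deg2rad(9.15);objs=[]
for th,col in((28.5,(0,200,0)),):
    t=np.deg2rad(th);n=np.array([-np.sin(t)*np.cos(yaw),-np.sin(t)*np.sin(yaw),np.cos(t)])
    org=tcp+[0,0,.019]-n*.0334
    objs+= [(posebox(hbox(),org,yaw,t),(0,0,0),col)]
    pc=np.array([.6186,.0455,.0377]);pb=[box(-.030,.030,-.026,.026,-.004,0)]
    objs+= [(posebox(pb,pc,yaw,t),(0,0,0),(0,0,255))]
overlay(V,'scene',objs,(180,300,150,280),5,'pics/s13.png')
overlay(V,'scene',[],(180,300,150,280),5,'pics/s13b.png')
overlay(V,'top',objs,(220,340,120,240),5,'pics/t13.png')
E
```

```text
t 18.02 pos [0.5918 0.0404 0.0783] jaw 99.01 xdir [ 6.e-04 -2.e-04 -1.e+00] f [ 0.3  -0.26 -1.92] T [-0.018  0.03   0.008] g 0.134 q [-0.55  0.42  0.5   1.74 -0.23  1.03  1.76]
```

View pics/s13.png

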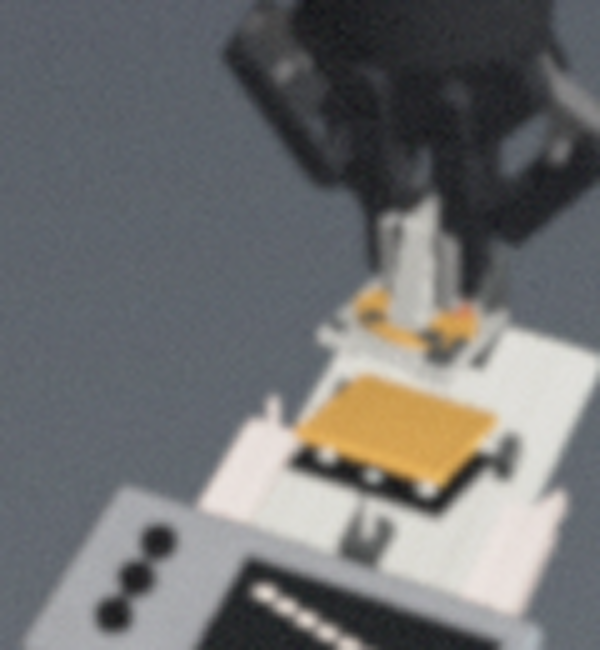

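View pics/t13.png

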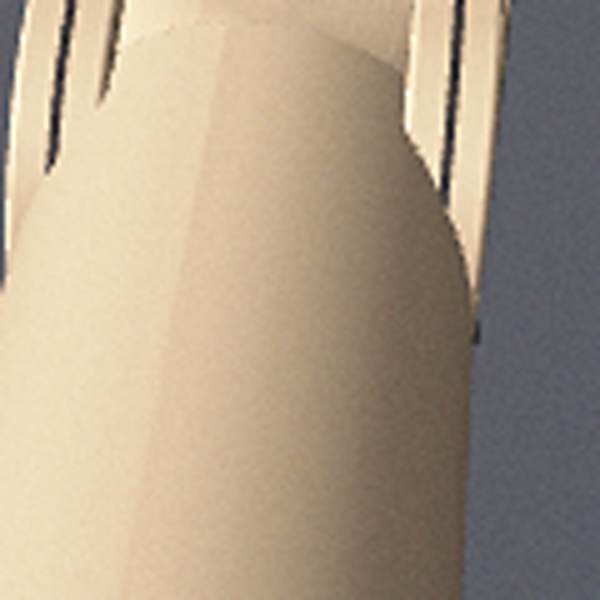

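```bash
sed -i 's/if (np.abs(b\[j\]-b\[k\])>1e-9).sum()==1/if (j^k) in (1,2,4)/' ov.py
cat >> tilt.py <<'E'
def draw(tag,ths,out,dz=0,h=.0334,crop=(200,300,170,270),fx=7,V=None,pad=True,tcp=None):
    if V is None: V={n:pickle.load(open(f'{n}{tag}.pkl','rb')) for n in("scene","top")}
    if tcp is None: tcp=get_obs()['position']
    yaw=np.deg2rad(9.05);objs=[]
    for th,col in ths:
        t=np.deg2rad(th);n=np.array([-np.sin(t)*np.cos(yaw),-np.sin(t)*np.sin(yaw),np.cos(t)])
        objs+=[(posebox(hbox(),tcp+[0,0,.019]-n*h,yaw,t),(0,0,0),col)]
    if pad: objs+=[(posebox([box(-.030,.030,-.026,.026,-.004,0)],np.array([.6186,.0455,.0377]),yaw,np.deg2rad(28.5)),(0,0,0),(0,0,255))]
    overlay(V,'scene',objs,crop,fx,out)
E
python3 - <<'E'
from tilt import *
draw(13,[(28.5,(0,160,0))],'pics/s13c.png')
draw(13,[(22,(255,0,0))],'pics/s13d.png')
V=pickle.load(open('scene13.pkl','rb'));W=cloud(*V);p=V[0].astype(int)
# plate points: near tcp, white, low
tcp=get_obs()['position'];yaw=np.deg2rad(9.05);D=W-tcp
a=D[...,0]*np.cos(yaw)+D[...,1]*np.sin(yaw);b=-D[...,0]*np.sin(yaw)+D[...,1]*np.cos(yaw)
m=(abs(a)<.05)&(abs(b)<.03)&(W[...,2]>.05)&(W[...,2]<.10)
print(m.sum())
for lo in (-24,-20,8,12,16,20):
  for side in (0,):
    s=m&(b*1000>lo)&(b*1000<lo+4)
    q=np.c_[a[s],W[s][:,2]]*1000
    print(lo,len(q),q[np.argsort(q[:,0])].round(0).tolist())
E
```

```text
611
-24 16 [[-8.0, 63.0], [-4.0, 64.0], [-1.0, 65.0], [0.0, 66.0], [4.0, 68.0], [12.0, 72.0], [18.0, 75.0], [22.0, 77.0], [23.0, 78.0], [25.0, 78.0], [26.0, 79.0], [34.0, 85.0], [35.0, 83.0], [38.0, 84.0], [39.0, 80.0], [40.0, 84.0]]
-20 39 [[-5.0, 65.0], [-2.0, 65.0], [3.0, 69.0], [5.0, 70.0], [6.0, 72.0], [6.0, 83.0], [7.0, 92.0], [7.0, 95.0], [7.0, 85.0], [7.0, 97.0], [8.0, 98.0], [8.0, 91.0], [9.0, 90.0], [10.0, 74.0], [11.0, 73.0], [12.0, 75.0], [14.0, 75.0], [14.0, 75.0], [17.0, 76.0], [17.0, 75.0], [20.0, 76.0], [22.0, 76.0], [23.0, 80.0], [26.0, 79.0], [26.0, 78.0], [29.0, 82.0], [31.0, 83.0], [32.0, 84.0], [35.0, 82.0], [35.0, 82.0], [35.0, 85.0], [36.0, 85.0], [38.0, 83.0], [39.0, 84.0], [39.0, 80.0], [39.0, 86.0], [39.0, 82.0], [40.0, 79.0], [41.0, 81.0]]
8 50 [[-9.0, 60.0], [-2.0, 68.0], [6.0, 70.0], [7.0, 72.0], [10.0, 73.0], [10.0, 73.0], [10.0, 90.0], [11.0, 95.0], [11.0, 81.0], [11.0, 98.0], [11.0, 84.0], [11.0, 81.0], [11.0, 99.0], [11.0, 92.0], [12.0, 97.0], [12.0, 80.0], [12.0, 88.0], [12.0, 74.0], [12.0, 87.0], [13.0, 91.0], [13.0, 95.0], [13.0, 86.0], [13.0, 96.0
[... 2569 characters left out ...]
1.0], [8.0, 71.0], [8.0, 70.0], [8.0, 98.0], [9.0, 95.0], [9.0, 91.0], [10.0, 73.0], [12.0, 72.0], [12.0, 73.0], [12.0, 68.0], [13.0, 71.0], [13.0, 75.0], [15.0, 73.0], [16.0, 74.0], [16.0, 76.0], [17.0, 77.0], [20.0, 76.0], [20.0, 74.0], [22.0, 74.0], [22.0, 78.0], [22.0, 81.0], [23.0, 81.0], [23.0, 78.0], [24.0, 80.0], [25.0, 78.0], [26.0, 80.0], [26.0, 76.0], [26.0, 78.0], [27.0, 83.0], [29.0, 78.0], [29.0, 83.0], [29.0, 77.0], [31.0, 83.0], [32.0, 87.0], [33.0, 85.0], [33.0, 81.0], [34.0, 84.0], [34.0, 80.0], [35.0, 82.0], [35.0, 87.0], [35.0, 85.0], [37.0, 85.0], [38.0, 84.0], [38.0, 80.0], [38.0, 82.0], [38.0, 86.0], [39.0, 85.0], [40.0, 83.0], [40.0, 84.0], [40.0, 81.0], [41.0, 82.0]]
```

View pics/s13c.png

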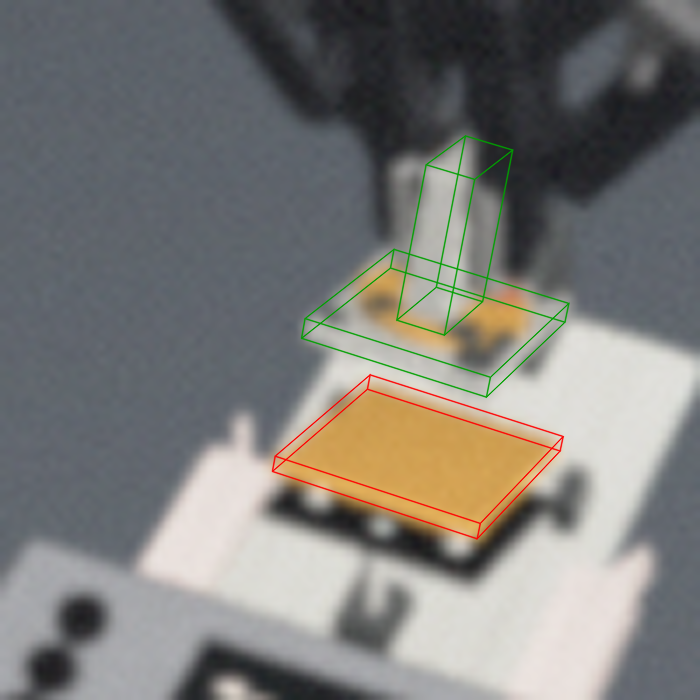

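View pics/s13d.png

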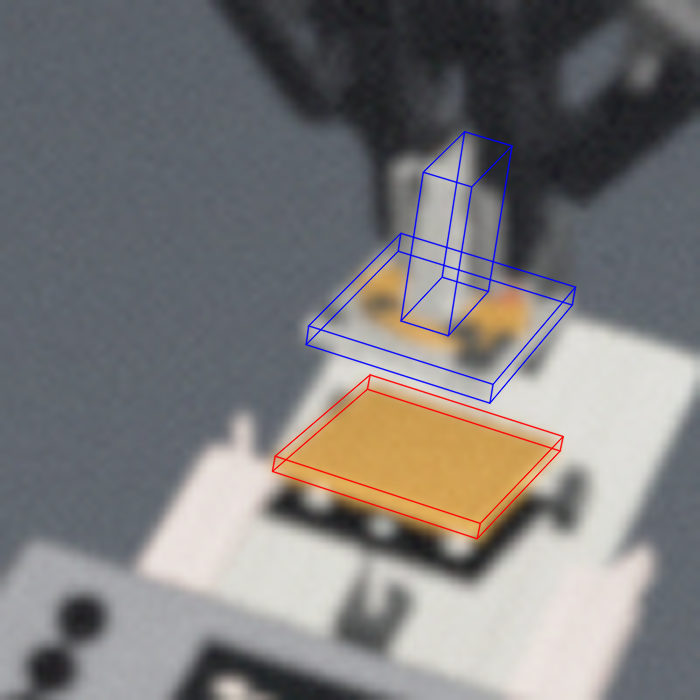

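```bash
cat >> tilt.py <<'E'
def tiltfit(V,tcp,off=None):
    W=cloud(*V);p=V[0].astype(int);yaw=np.deg2rad(9.05);D=W-tcp
    a=D[...,0]*np.cos(yaw)+D[...,1]*np.sin(yaw);b=-D[...,0]*np.sin(yaw)+D[...,1]*np.cos(yaw);z=D[...,2]
    white=(p.max(-1)-p.min(-1)<45)&(p.min(-1)>110)
    for nm,bb in (('all',abs(b)<.024),('left',(b<-.010)&(b>-.024)),('right',(b>.010)&(b<.024))):
        m=white&bb&(abs(a-.012)<.045)
        k=np.tan(np.deg2rad(27));c=-.014
        X=np.c_[a[m],b[m],z[m]]
        tol=.006
        co=np.array([k,0,c])
        for it in range(8):
            r=X[:,2]-(X[:,0]*co[0]+X[:,1]*co[1]+co[2]);s=abs(r)<max(tol*.8**it,.0025)
            A=np.c_[X[s][:,:2],np.ones(s.sum())]
            if nm!='all': A[:,1]=0
            co=np.linalg.lstsq(A,X[s][:,2],rcond=None)[0]
        n=s.sum();print(nm,n,'tilt',np.rad2deg(np.arctan(co[0])).round(2),'roll',np.rad2deg(np.arctan(co[1])).round(2),'c',co[2].round(4),'rms',r[s].std().round(4),'a range',X[s][:,0].min().round(3),X[s][:,0].max().round(3),'b',X[s][:,1].min().round(3),X[s][:,1].max().round(3))
E
python3 - <<'E'
from tilt import *
tiltfit(pickle.load(open('scene13.pkl','rb')),get_obs()['position'])
E
```

```text
all 167 tilt 23.93 roll -1.31 c -0.0116 rms 0.0011 a range -0.011 0.041 b -0.022 0.024
left 50 tilt 24.88 roll 0.0 c -0.0116 rms 0.0011 a range -0.008 0.041 b -0.022 -0.011
right 69 tilt 23.44 roll 0.0 c -0.012 rms 0.0011 a range -0.011 0.041 b 0.01 0.024
```

```bash
sed -i 's/(abs(a-.012)<.045)/(a>-.03)\&(a<.034)/' tilt.py
python3 - <<'E'
from tilt import *
tiltfit(pickle.load(open('scene13.pkl','rb')),get_obs()['position'])
E
```

```text
all 84 tilt 25.7 roll -0.28 c -0.0118 rms 0.001 a range -0.011 0.034 b -0.022 0.024
left 29 tilt 26.1 roll 0.0 c -0.0119 rms 0.0009 a range -0.008 0.034 b -0.022 -0.011
right 44 tilt 25.25 roll 0.0 c -0.012 rms 0.0011 a range -0.011 0.034 b 0.011 0.024
```

>>> move_arm --motion "0 0 0.012 0; 0.01 -0.008 0.022 0; 0.03 -0.025 0.022 0; 0.048 -0.042 0.022 0; 0.0555 -0.0496 0.01 0; 0.0555 -0.0496 -0.01 0; 0.0555 -0.0496 -0.025 0; 0.0555 -0.0496 -0.03 0; 0.0555 -0.0496 -0.03 0"

```text
clock: 19.15
position: [0.6464, -0.008, 0.0475]
ee_rot: [-0.538, 0.459, 0.538, 0.459]
ft_force: [0.9, 0.4, -2.0]
grip_width: 0.133
```

Run:
```python
from look import *
state()
```

```text
t 19.15 pos [ 0.6464 -0.008   0.0475] jaw 99.1 xdir [-7.e-04  1.e-04 -1.e+00] f [ 0.89  0.4  -1.98] T [-0.027  0.048  0.029] g 0.133 q [-0.43  0.57  0.49  1.61 -0.3   1.03  1.89]
```

>>> move_arm --motion "0.001 -0.001 -0.004 0; 0.001 -0.001 -0.008 0; 0.001 -0.001 -0.0105 0; 0.001 -0.001 -0.0118 0; 0.001 -0.001 -0.0118 0; 0.001 -0.001 -0.0118 0"

```text
clock: 19.9
position: [0.6477, -0.0097, 0.0371]
ee_rot: [-0.538, 0.459, 0.538, 0.459]
ft_force: [-6.1, 0.1, 8.6]
grip_width: 0.138
```

Run:
```python
from tilt import *
state()
V=shot(14);tiltfit(V['scene'],get_obs()['position'])
```

```text
t 19.9 pos [ 0.6477 -0.0097  0.0371] jaw 99.05 xdir [-0.e+00  5.e-04 -1.e+00] f [-6.14  0.12  8.61] T [0.076 1.042 0.023] g 0.138 q [-0.42  0.59  0.49  1.61 -0.31  1.02  1.89]
all 99 tilt 29.96 roll 0.21 c -0.0132 rms 0.0011 a range -0.028 0.034 b -0.022 0.024
left 27 tilt 29.87 roll 0.0 c -0.0131 rms 0.0009 a range 0.002 0.034 b -0.022 -0.01
right 52 tilt 30.43 roll 0.0 c -0.0132 rms 0.0012 a range -0.022 0.034 b 0.01 0.024
```

>>> move_arm --motion "-0.002 0 0.01 0; -0.003 0 0.03 0; -0.006 0.003 0.06 0; -0.02 0.016 0.06 0; -0.04 0.035 0.055 0; -0.0565 0.051 0.045 0; -0.0565 0.051 0.04 0; -0.0565 0.051 0.04 0; -0.0565 0.051 0.04 0"

```text
clock: 21.12
position: [0.5921, 0.0405, 0.0768]
ee_rot: [0.538, -0.459, -0.537, -0.459]
ft_force: [-0.5, 0.4, -2.2]
grip_width: 0.139
```

Run:
```python
from tilt import *
V=shot(15);state();tiltfit(V['scene'],get_obs()['position'])
draw(15,[(28.5,(0,160,0))],'pics/s15.png')
# pad plane same method
p,d,i=V['scene'];W=cloud(p,d,i);g=p.astype(int)
```

```text
t 21.23 pos [0.5919 0.0407 0.0765] jaw 99.01 xdir [ 7.e-04 -2.e-04 -1.e+00] f [ 0.69  0.42 -0.78] T [0.002 0.025 0.042] g 0.137 q [-0.56  0.43  0.51  1.74 -0.24  1.03  1.76]
all 70 tilt 28.47 roll 0.08 c -0.0125 rms 0.0008 a range -0.01 0.034 b -0.022 0.024
left 23 tilt 29.12 roll 0.0 c -0.013 rms 0.0006 a range -0.007 0.034 b -0.022 -0.01
right 39 tilt 28.0 roll 0.0 c -0.0124 rms 0.0008 a range -0.01 0.034 b 0.01 0.024
```

View pics/s15.png

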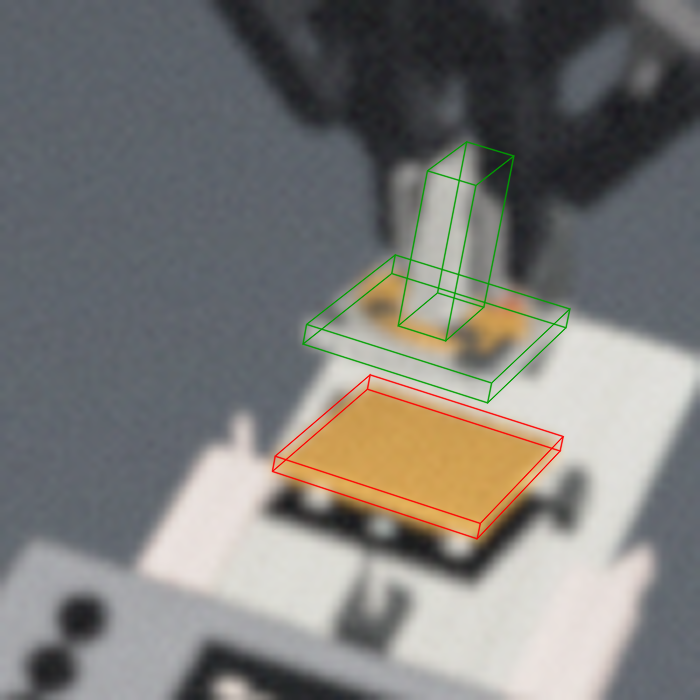

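```bash
python3 - <<'E'
from tilt import *
V={n:pickle.load(open(f'{n}15.pkl','rb')) for n in("scene","top")}
overlay(V,'scene',[],(230,290,195,260),10,'pics/s15b.png')
# analysis-by-synthesis of pad in scene (colour mask) : shift along own x,y
p,d,i=V['scene'];g=p.astype(int)
yaw=np.deg2rad(9.05);th=np.deg2rad(28.5)
E
python3 - <<'E'
from tilt import *
import cv2
im=cv2.imread('pics/s15b.png')
yaw=np.deg2rad(9.05)
tcp=get_obs()['position']
V={n:pickle.load(open(f'{n}15.pkl','rb')) for n in("scene","top")}
draw(15,[(28.5,(0,160,0))],'pics/s15c.png',crop=(230,290,195,260),fx=10,h=.0328)
E
```

```text
(no output)
```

View pics/s15b.png

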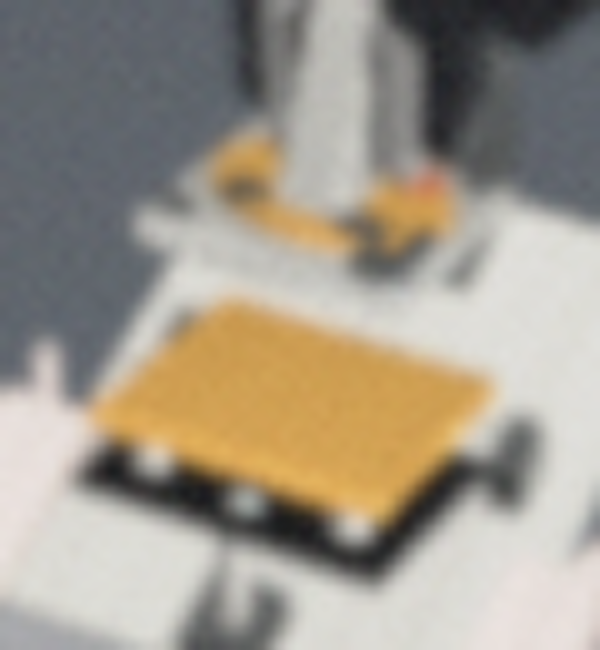

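View pics/s15c.png

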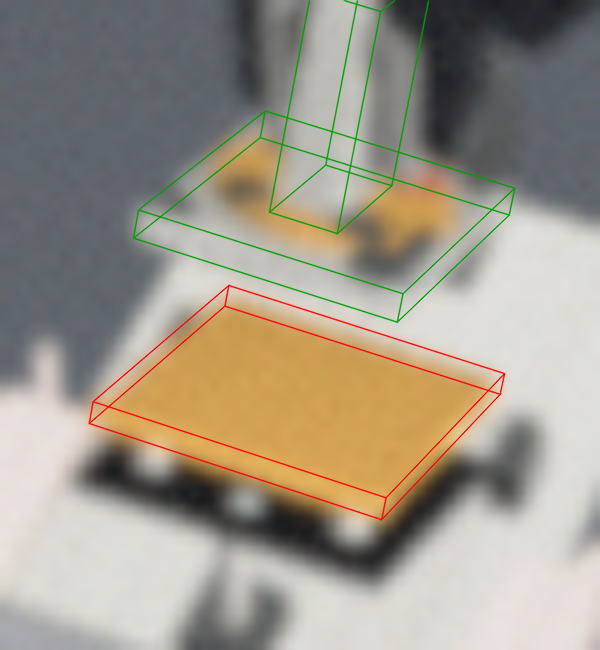

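Run:
```python
from tilt import *
V={n:pickle.load(open(f'{n}15.pkl','rb')) for n in("scene","top")}
p,d,i=V['scene'];W=cloud(p,d,i)
c=p[195:260,230:290]
g=np.clip((c.astype(float)-120)*255/120,0,255).astype(np.uint8)
A=cv2.resize(g[...,::-1],None,fx=7,fy=7,interpolation=cv2.INTER_LANCZOS4)
z=W[195:260,230:290,2]
B=cv2.applyColorMap(np.clip(z/.1*255,0,255).astype(np.uint8),cv2.COLORMAP_JET)
B=cv2.resize(B,None,fx=5.5,fy=5.5,interpolation=cv2.INTER_NEAREST)
cv2.imwrite('pics/c15.png',A);cv2.imwrite('pics/z15.png',B)
```

```text
<stdin>:8: RuntimeWarning: invalid value encountered in cast
```

View pics/c15.png

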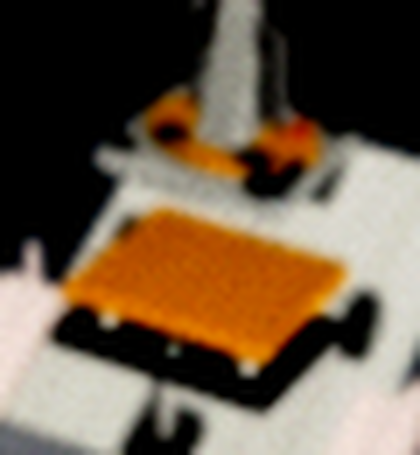

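View pics/z15.png

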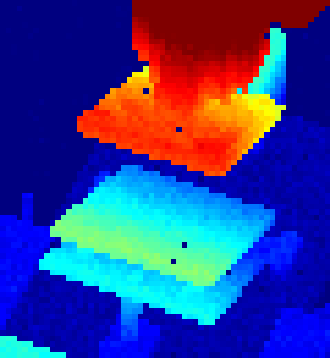

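```bash
cat >> tilt.py <<'E'
def rel(V,tcp,verbose=1):
    W=cloud(*V);yaw=np.deg2rad(9.05);th=np.deg2rad(28.5)
    Rm=R.from_euler('z',yaw).as_matrix()@R.from_euler('y',-th).as_matrix()
    L=(W-np.array([.6186,.0455,.0377]))@Rm   # pad own coords
    n=L[...,2];out={}
    ok=(abs(L[...,0])<.05)&(abs(L[...,1])<.05)
    # pad points
    mp=ok&(abs(n)<.003)
    return L,mp
E
python3 - <<'E'
from tilt import *
V=pickle.load(open('scene15.pkl','rb'))
L,mp=rel(V,None)
q=L[mp]*1000
print('pad n med',np.median(q[:,2]),len(q))
for k in(0,1): print('pad axis',k,np.percentile(q[:,k],[0,.5,1,2,98,99,99.5,100]).round(1))
# holder: histogram of n above
ok=(abs(L[...,0])<.06)&(abs(L[...,1])<.035)&(L[...,2]>.008)&(L[...,2]<.05)
h,e=np.histogram(L[ok][:,2]*1000,bins=np.arange(8,50,1));print(list(zip(e[:-1],h)))
E
```

```text
pad n med -1.205469534100235 484
pad axis 0 [-30.7 -28.7 -27.8 -26.7  31.1  31.5  31.6  32.2]
pad axis 1 [-25.6 -25.2 -24.9 -24.2  26.1  26.5  26.6  26.8]
[(np.int64(8), np.int64(0)), (np.int64(9), np.int64(0)), (np.int64(10), np.int64(0)), (np.int64(11), np.int64(0)), (np.int64(12), np.int64(0)), (np.int64(13), np.int64(0)), (np.int64(14), np.int64(0)), (np.int64(15), np.int64(0)), (np.int64(16), np.int64(0)), (np.int64(17), np.int64(0)), (np.int64(18), np.int64(0)), (np.int64(19), np.int64(0)), (np.int64(20), np.int64(0)), (np.int64(21), np.int64(0)), (np.int64(22), np.int64(0)), (np.int64(23), np.int64(0)), (np.int64(24), np.int64(1)), (np.int64(25), np.int64(1)), (np.int64(26), np.int64(1)), (np.int64(27), np.int64(2)), (np.int64(28), np.int64(2)), (np.int64(29), np.int64(1)), (np.int64(30), np.int64(5)), (np.int64(31), np.int64(16)), (np.int64(32), np.int64(23)), (np.int64(33), np.int64(22)), (np.int64(34), np.int64(26)), (np.int64(35), np.int64(66)), (np.int64(36), np.int64(56)), (np.int64(37), np.int64(59)), (np.int64(38), np.int64(77)), (np.int64(39), np.int64(35)), (np.int64(40), np.int64(7)), (np.int64(41), np.int64(4)), (np.int64(42), np.int64(9)), (np.int64(43), np.int64(7)), (np.int64(44), np.int64(8)), (np.int64(45), np.int64(9)), (np.int64(46), np.int64(11)), (np.int64(47), np.int64(8)), (np.int64(48), np.int64(9))]
```

Run:
```python
from tilt import *
V=pickle.load(open('scene15.pkl','rb'))
L,mp=rel(V,None)
tcp=get_obs()['position'];yaw=np.deg2rad(9.05);th=np.deg2rad(28.5)
Rm=R.from_euler('z',yaw).as_matrix()@R.from_euler('y',-th).as_matrix()
org=(tcp+[0,0,.019]-np.array([.6186,.0455,.0377]))@Rm-[0,0,.0330];print('pred holder origin in pad coords mm',(org*1000).round(1))
ok=(abs(L[...,0])<.06)&(abs(L[...,1])<.04)&(L[...,2]>.030)&(L[...,2]<.0405)
q=L[ok]*1000
print(np.median(q[:,2]))
for k in (0,1):print(np.sort(q[:,k])[:12].round(1),np.sort(q[:,k])[-14:].round(1))
# plate-only far edge: max x in bins of y
f=(q[:,2]>33)&(q[:,2]<37)
for y0 in range(-26,28,4):
    s=f&(q[:,1]>=y0)&(q[:,1]<y0+4)
    if s.sum():print(y0,q[s,0].min().round(1),q[s,0].max().round(1),end=' | ')
print()
pp=L[mp]*1000
for y0 in range(-28,28,4):
    s=(pp[:,1]>=y0)&(pp[:,1]<y0+4)
    if s.sum():print(y0,pp[s,0].min().round(1),pp[s,0].max().round(1),end=' | ')
for x0 in range(-28,32,6):
    s=(pp[:,0]>=x0)&(pp[:,0]<x0+6);t=f&(q[:,0]-org[0]*1000>=x0)&(q[:,0]-org[0]*1000<x0+6)
    print('x',x0,'pad y',pp[s,1].min().round(1),pp[s,1].max().round(1),'holder y',(q[t,1].min().round(1),q[t,1].max().round(1)) if t.sum() else None)
```

```text
pred holder origin in pad coords mm [ 3.7 -0.5 30.7]
36.44167443273173
[-59.5 -59.1 -57.2 -57.1 -56.3 -54.1 -53.4 -53.  -52.6 -51.7 -50.9 -47.4] [33.6 33.6 33.6 33.7 33.7 33.9 34.1 34.3 34.4 34.4 34.5 34.6 34.7 35. ]
[-22.3 -22.3 -22.1 -22.  -21.9 -21.9 -21.8 -21.6 -21.6 -21.2 -20.9 -20.6] [23.3 23.3 23.4 23.4 23.5 23.5 23.5 23.5 23.5 23.5 23.6 23.7 23.7 23.8]
-26 6.2 31.3 | -22 -20.3 33.7 | -18 14.4 34.6 | -14 19.3 33.9 | -10 21.4 34.3 | -6 24.3 34.4 | -2 25.5 34.7 | 2 -57.2 33.2 | 6 -57.1 33.6 | 10 -22.4 32.8 | 14 -22.3 32.9 | 18 -20.9 34.1 | 22 -21.4 32.9 | 
-28 -19.8 29.1 | -24 -30.7 30.1 | -20 -27.8 31.0 | -16 -26.5 32.2 | -12 -29.1 31.3 | -8 -26.2 30.6 | -4 -26.3 31.3 | 0 -26.0 31.5 | 4 -27.0 31.6 | 8 -27.2 31.0 | 12 -28.9 31.2 | 16 -25.9 32.1 | 20 -28.5 31.6 | 24 -27.8 30.8 | x -28 pad y -24.0 26.6 holder y (np.float64(-21.8), np.float64(23.5))
x -22 pad y -24.2 26.1 holder y (np.float64(-20.0), np.float64(23.4))
x -16 pad y -25.4 26.5 holder y (np.float64(-22.0), np.float64(23.7))
x -10 pad y -25.2 26.3 holder y (np.float64(-21.6), np.float64(23.5))
x -4 pad y -24.8 26.5 holder y (np.float64(20.9), np.float64(23.3))
x 2 pad y -24.4 26.1 holder y (np.float64(-22.3), np.float64(23.3))
x 8 pad y -25.2 26.0 holder y (np.float64(-21.6), np.float64(23.6))
x 14 pad y -24.6 26.8 holder y (np.float64(-20.1), np.float64(21.7))
x 20 pad y -25.3 26.5 holder y (np.float64(-22.3), np.float64(23.8))
x 26 pad y -25.6 26.3 holder y (np.float64(-22.1), np.float64(23.5))
```

>>> move_arm --motion "-0.0037 -0.0006 -0.002 0; -0.001 -0.0001 -0.007 0; 0.0028 0.0005 -0.014 0; 0.0064 0.001 -0.0208 0; 0.0085 0.0014 -0.0247 0; 0.0093 0.0015 -0.0262 0; 0.0093 0.0015 -0.0262 0; 0.0093 0.0015 -0.0262 0"

```text
clock: 22.22
position: [0.6007, 0.043, 0.0501]
ee_rot: [0.538, -0.459, -0.538, -0.459]
ft_force: [-0.1, -0.8, -1.7]
grip_width: 0.134
```

```bash
cat >> tilt.py <<'E'
def relprint(V):
    L,mp=rel(V,None)
    tcp=get_obs()['position'];yaw=np.deg2rad(9.05);th=np.deg2rad(28.5)
    Rm=R.from_euler('z',yaw).as_matrix()@R.from_euler('y',-th).as_matrix()
    org=(tcp+[0,0,.019]-np.array([.6186,.0455,.0377]))@Rm-[0,0,.0330];print('pred holder origin',(org*1000).round(1))
    o=org*1000
    Q=L.reshape(-1,3)*1000;Q=Q[~np.isnan(Q[:,0])]
    top=o[2]+4.8-1
    q=Q[(abs(Q[:,2]-top)<2.0)&(abs(Q[:,1])<30)&(abs(Q[:,0]-o[0])<36)]
    p=Q[(abs(Q[:,2]+1.2)<1.5)&(abs(Q[:,1])<30)&(abs(Q[:,0])<36)]
    print('holder n',len(q),np.median(q[:,2]).round(2),'far edge',[q[(q[:,1]>=y)&(q[:,1]<y+6),0].max().round(1) for y in range(-24,24,6) if ((q[:,1]>=y)&(q[:,1]<y+6)).any()],'y',np.percentile(q[:,1],[1,99]).round(1))
    if len(p)>5: print('pad',len(p),np.median(p[:,2]).round(2),'far edge',[p[(p[:,1]>=y)&(p[:,1]<y+6),0].max().round(1) for y in range(-24,24,6) if ((p[:,1]>=y)&(p[:,1]<y+6)).any()],'y',np.percentile(p[:,1],[1,99]).round(1))
E
python3 - <<'E'
from tilt import *
V=shot(16);state();tiltfit(V['scene'],get_obs()['position']);relprint(V['scene'])
draw(16,[],'pics/s16.png',crop=(225,295,185,260),fx=8,pad=False)
E
```

```text
t 22.32 pos [0.6006 0.043  0.0501] jaw 99.06 xdir [ 3.e-04  2.e-04 -1.e+00] f [ 0.08  0.38 -2.82] T [-0.023  0.001 -0.044] g 0.134 q [-0.54  0.48  0.49  1.74 -0.26  0.99  1.78]
all 82 tilt 27.7 roll -0.52 c -0.0122 rms 0.001 a range -0.01 0.034 b -0.022 0.024
left 27 tilt 29.0 roll 0.0 c -0.0127 rms 0.0009 a range -0.006 0.034 b -0.022 -0.011
right 45 tilt 26.66 roll 0.0 c -0.0121 rms 0.001 a range -0.01 0.034 b 0.01 0.024
pred holder origin [-1.   0.3  3.2]
holder n 163 8.08 far edge [np.float64(28.0), np.float64(29.2), np.float64(30.0), np.float64(30.4), np.float64(28.8), np.float64(29.7), np.float64(28.2), np.float64(30.4)] y [-21.1  24.7]
pad 167 -1.32 far edge [np.float64(32.9), np.float64(31.5), np.float64(31.4), np.float64(30.7), np.float64(32.2), np.float64(31.6), np.float64(31.2), np.float64(30.8)] y [-24.5  26.4]
```

View pics/s16.png

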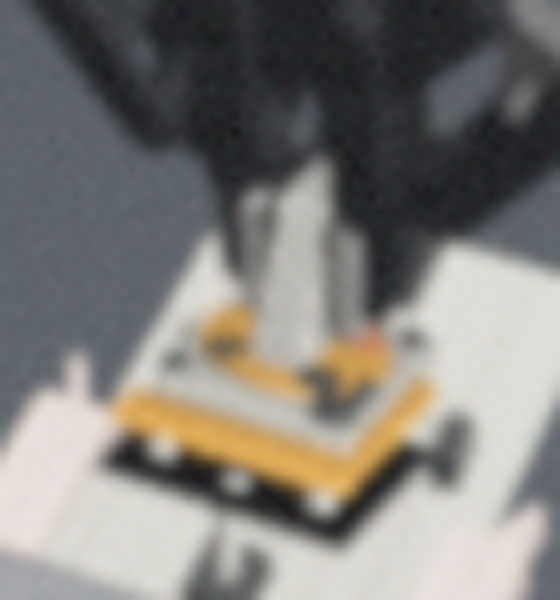

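>>> move_arm --motion "0.0006 -0.0003 -0.0009 0; 0.0012 -0.0003 -0.0018 0; 0.0018 -0.0002 -0.0026 0; 0.0024 -0.0002 -0.0035 0; 0.0027 -0.0001 -0.0048 0; 0.0027 -0.0001 -0.0048 0; 0.0027 -0.0001 -0.0048 0"

```text
clock: 23.2
position: [0.6034, 0.0429, 0.0452]
ee_rot: [0.538, -0.459, -0.538, -0.459]
ft_force: [0.2, 0.7, -0.5]
grip_width: 0.133
```

Run:
```python
from tilt import *
V=shot(17);state();tiltfit(V['scene'],get_obs()['position']);relprint(V['scene'])
draw(17,[],'pics/s17.png',crop=(225,295,185,260),fx=8,pad=False)
```

```text
t 23.3 pos [0.6034 0.0429 0.0452] jaw 99.06 xdir [ 3.e-04  1.e-04 -1.e+00] f [0.32 0.32 0.19] T [-0.069 -0.034  0.037] g 0.139 q [-0.53  0.49  0.49  1.73 -0.27  0.99  1.79]
all 76 tilt 27.75 roll -0.18 c -0.0122 rms 0.0011 a range -0.01 0.034 b -0.022 0.024
left 27 tilt 28.59 roll 0.0 c -0.0124 rms 0.0011 a range -0.006 0.033 b -0.022 -0.01
right 43 tilt 27.53 roll 0.0 c -0.0122 rms 0.001 a range -0.01 0.034 b 0.01 0.024
pred holder origin [-0.9 -0.2 -2.4]
holder n 163 2.19 far edge [np.float64(29.6), np.float64(29.2), np.float64(28.8), np.float64(29.0), np.float64(28.7), np.float64(30.0), np.float64(29.6), np.float64(29.1)] y [-22.   24.3]
pad 73 -1.81 far edge [np.float64(32.0), np.float64(31.2), np.float64(29.6), np.float64(30.3), np.float64(31.1), np.float64(29.6), np.float64(29.6), np.float64(32.0)] y [-24.2  26.3]
```

View pics/s17.png

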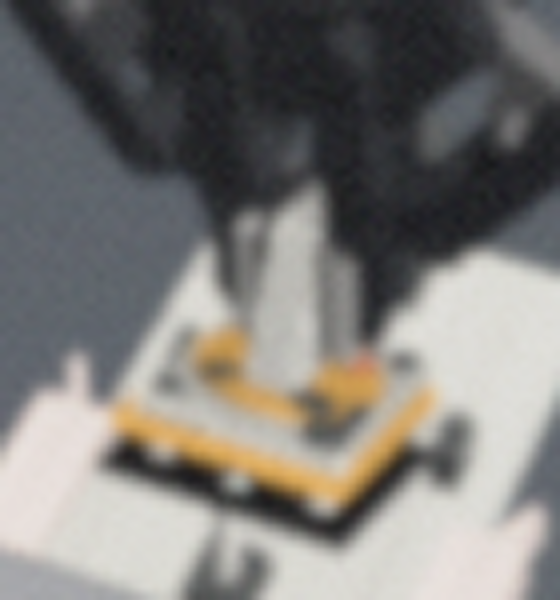

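>>> move_arm --motion "0.0003 0 -0.0008 0; 0.0008 0.0001 -0.0017 0; 0.0013 0.0002 -0.0025 0; 0.0018 0.0003 -0.0033 0; 0.0018 0.0003 -0.0033 0; 0.0018 0.0003 -0.0033 0; 0.0018 0.0003 -0.0033 0"

```text
clock: 24.18
position: [0.6051, 0.0432, 0.0418]
ee_rot: [0.538, -0.459, -0.538, -0.459]
ft_force: [-2.2, 0.4, 3.9]
grip_width: 0.138
```

Run:
```python
from tilt import *
F=[]
V=shot(18);state();tiltfit(V['scene'],get_obs()['position']);relprint(V['scene'])
draw(18,[],'pics/s18.png',crop=(225,295,185,260),fx=8,pad=False)
```

```text
t 24.27 pos [0.6051 0.0432 0.0418] jaw 99.06 xdir [ 1.e-04  1.e-04 -1.e+00] f [-1.35 -0.51  3.76] T [-0.085  0.15  -0.024] g 0.138 q [-0.53  0.5   0.49  1.73 -0.27  0.98  1.79]
all 76 tilt 27.88 roll -0.42 c -0.0124 rms 0.0009 a range -0.011 0.034 b -0.022 0.024
left 24 tilt 28.33 roll 0.0 c -0.0126 rms 0.0009 a range -0.004 0.033 b -0.022 -0.011
right 40 tilt 27.93 roll 0.0 c -0.0127 rms 0.0008 a range -0.011 0.034 b 0.011 0.024
pred holder origin [-1.  -0.2 -6.2]
holder n 164 -1.41 far edge [np.float64(28.1), np.float64(29.0), np.float64(29.0), np.float64(28.5), np.float64(29.5), np.float64(28.5), np.float64(28.7), np.float64(29.0)] y [-21.5  24.1]
pad 157 -1.11 far edge [np.float64(26.8), np.float64(28.5), np.float64(29.0), np.float64(28.5), np.float64(29.5), np.float64(28.5), np.float64(28.7), np.float64(29.0)] y [-21.5  24. ]
```

View pics/s18.png

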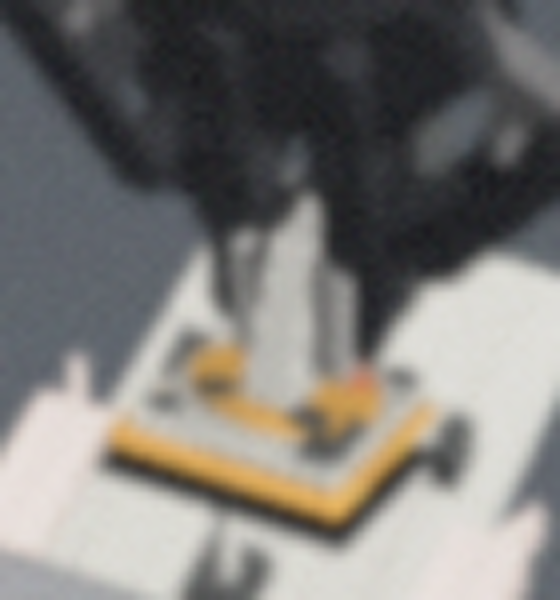

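```bash
cat >> tilt.py <<'E'
def cop(N=25):
    A=[]
    for _ in range(N):
        camera('scene');o=get_obs();A.append(np.r_[o['ft_force'],o['torque']])
    A=np.array(A);m=A.mean(0);s=A.std(0)/np.sqrt(N);print('F',m[:3].round(2),'T',m[3:].round(3),'se',s.round(3))
    tcp=o['position'];F=m[:3]+[0,0,1.8];T=m[3:]
    n=np.array([-.4712,-.0751,.8788]);print('Fn',(F@n).round(2),'press mm',(F@n/1.2).round(2))
    # line of action from sensor point intersect pad plane through predicted holder underside
    S=tcp+[0,0,.22];r0=np.cross(F,T)/(F@F);p0=S+r0;f=F/np.linalg.norm(F)
    org=tcp+[0,0,.019]-n*.033
    t=((org-p0)@n)/(f@n);c=p0+f*t
    u=np.array([.8679,.1382,.4772]);y=np.array([-.1573,.9875,0]);print('CoP rel holder centre mm: x',((c-org)@u*1000).round(1),'y',((c-org)@y*1000).round(1))
E
python3 - <<'E'
from tilt import *
cop(25);state()
E
```

```text
F [-1.26 -0.55  4.13] T [-0.14   0.051 -0.016] se [0.112 0.093 0.087 0.007 0.008 0.007]
Fn 5.85 press mm 4.87
CoP rel holder centre mm: x 24.0 y -8.9
t 25.52 pos [0.6051 0.0432 0.0418] jaw 99.06 xdir [ 1.e-04  1.e-04 -1.e+00] f [-0.73 -0.99  3.88] T [-0.173 -0.008 -0.013] g 0.138 q [-0.53  0.5   0.49  1.73 -0.27  0.98  1.79]
```

>>> move_arm --motion "-0.0005 -0.0001 -0.0006 0; -0.0011 -0.0002 -0.0012 0; -0.0011 -0.0002 -0.0012 0; -0.0011 -0.0002 -0.0012 0"

```text
clock: 26.02
position: [0.6044, 0.0431, 0.0408]
ee_rot: [0.538, -0.459, -0.538, -0.459]
ft_force: [-0.4, -1.1, 5.5]
grip_width: 0.137
```

Run:
```python
from tilt import *
cop(20);state()
V=shot(19);tiltfit(V['scene'],get_obs()['position']);relprint(V['scene'])
```

```text
F [-0.28 -0.31  5.23] T [-0.088 -0.199 -0.044] se [0.111 0.091 0.116 0.006 0.005 0.008]
Fn 6.33 press mm 5.28
CoP rel holder centre mm: x 23.3 y -8.7
t 27.02 pos [0.6044 0.0431 0.0408] jaw 99.07 xdir [ 9.e-04  3.e-04 -1.e+00] f [ 0.03 -0.48  4.78] T [-0.022 -0.246 -0.001] g 0.135 q [-0.53  0.5   0.49  1.73 -0.27  0.98  1.79]
all 76 tilt 27.76 roll 0.27 c -0.0122 rms 0.0009 a range -0.011 0.034 b -0.022 0.024
left 28 tilt 28.75 roll 0.0 c -0.0128 rms 0.001 a range -0.005 0.034 b -0.022 -0.011
right 39 tilt 27.34 roll 0.0 c -0.0121 rms 0.0008 a range -0.011 0.033 b 0.01 0.024
pred holder origin [-2.2 -0.1 -6.7]
holder n 161 -2.02 far edge [np.float64(27.0), np.float64(27.8), np.float64(28.0), np.float64(28.4), np.float64(28.8), np.float64(28.7), np.float64(27.5), np.float64(27.8)] y [-21.7  24.6]
pad 172 -1.27 far edge [np.float64(25.8), np.float64(27.8), np.float64(28.0), np.float64(26.7), np.float64(27.6), np.float64(28.1), np.float64(27.2), np.float64(26.7)] y [-21.7  24.4]
```

>>> move_arm --motion "0.0003 0 -0.0006 0; 0.0006 0.0001 -0.0011 0; 0 0 -0.0015 0; -0.0007 -0.0001 -0.0019 0; -0.0007 -0.0001 -0.0019 0; -0.0007 -0.0001 -0.0019 0"

```text
clock: 27.88
position: [0.604, 0.0431, 0.0392]
ee_rot: [0.538, -0.458, -0.538, -0.459]
ft_force: [-0.9, -0.7, 6.9]
grip_width: 0.135
```

Run:
```python
from tilt import *
cop(15);state()
V=shot(20);tiltfit(V['scene'],get_obs()['position']);relprint(V['scene'])
```

```text
F [-0.02 -0.05  6.68] T [-0.057 -0.282 -0.029] se [0.157 0.128 0.118 0.008 0.006 0.006]
Fn 7.46 press mm 6.22
CoP rel holder centre mm: x 19.2 y -10.6
t 28.62 pos [0.604  0.0431 0.0392] jaw 99.07 xdir [ 1.5e-03  4.0e-04 -1.0e+00] f [ 0.66 -0.7   7.03] T [-0.112 -0.333 -0.049] g 0.136 q [-0.53  0.5   0.49  1.73 -0.27  0.97  1.79]
all 77 tilt 28.3 roll -0.29 c -0.0125 rms 0.0009 a range -0.009 0.034 b -0.022 0.024
left 23 tilt 28.12 roll 0.0 c -0.0124 rms 0.0007 a range -0.007 0.033 b -0.022 -0.011
right 42 tilt 28.69 roll 0.0 c -0.0126 rms 0.001 a range -0.009 0.033 b 0.01 0.024
pred holder origin [-3.2 -0.1 -7.9]
holder n 156 -3.31 far edge [np.float64(26.2), np.float64(26.9), np.float64(26.6), np.float64(26.1), np.float64(27.3), np.float64(26.5), np.float64(27.7), np.float64(27.8)] y [-21.5  24.3]
pad 196 -0.98 far edge [np.float64(25.2), np.float64(26.9), np.float64(25.7), np.float64(20.3), np.float64(24.9), np.float64(24.2), np.float64(27.3), np.float64(27.9)] y [-20.3  23.5]
```

>>> move_arm --motion "-0.0009 -0.0001 0.0016 0; -0.0017 -0.0003 0.0033 0; -0.0009 -0.0002 0.0037 0; -0.0001 0 0.0041 0; 0.0006 0.0001 0.0045 0; 0.0012 0.0002 0.0035 0; 0.0012 0.0002 0.0035 0; 0.0012 0.0002 0.0035 0"

```text
clock: 29.72
position: [0.6039, 0.0431, 0.0418]
ee_rot: [-0.538, 0.459, 0.538, 0.459]
ft_force: [-5.0, -0.3, 2.1]
grip_width: 0.138
```

Run:
```python
from tilt import *
cop(20);state()
V=shot(21);tiltfit(V['scene'],get_obs()['position']);relprint(V['scene'])
draw(21,[],'pics/s21.png',crop=(210,310,170,270),fx=6,pad=False)
draw(21,[],'pics/f21.png',crop=(0,560,0,420),fx=1.4,pad=False)
```

```text
F [-5.27 -0.54  1.19] T [-0.123  1.018 -0.022] se [0.113 0.121 0.114 0.006 0.006 0.005]
Fn 5.15 press mm 4.29
CoP rel holder centre mm: x 27.9 y -7.0
t 30.73 pos [0.6041 0.043  0.0419] jaw 99.06 xdir [-9.e-04  0.e+00 -1.e+00] f [-5.71 -0.95  1.37] T [-0.124  0.962 -0.013] g 0.136 q [-0.53  0.5   0.49  1.73 -0.27  0.98  1.79]
all 81 tilt 27.49 roll -0.08 c -0.0122 rms 0.001 a range -0.011 0.034 b -0.022 0.024
left 25 tilt 28.33 roll 0.0 c -0.0126 rms 0.001 a range -0.006 0.033 b -0.022 -0.011
right 42 tilt 27.25 roll 0.0 c -0.0122 rms 0.0009 a range -0.011 0.033 b 0.01 0.024
pred holder origin [-1.9 -0.1 -5.6]
holder n 151 -1.06 far edge [np.float64(26.9), np.float64(27.9), np.float64(28.8), np.float64(27.7), np.float64(29.2), np.float64(28.9), np.float64(28.5), np.float64(29.4)] y [-21.5  24.1]
pad 136 -0.76 far edge [np.float64(26.6), np.float64(27.9), np.float64(28.8), np.float64(27.7), np.float64(27.7), np.float64(27.2), np.float64(28.5), np.float64(29.4)] y [-21.6  24.1]
```

View pics/s21.png

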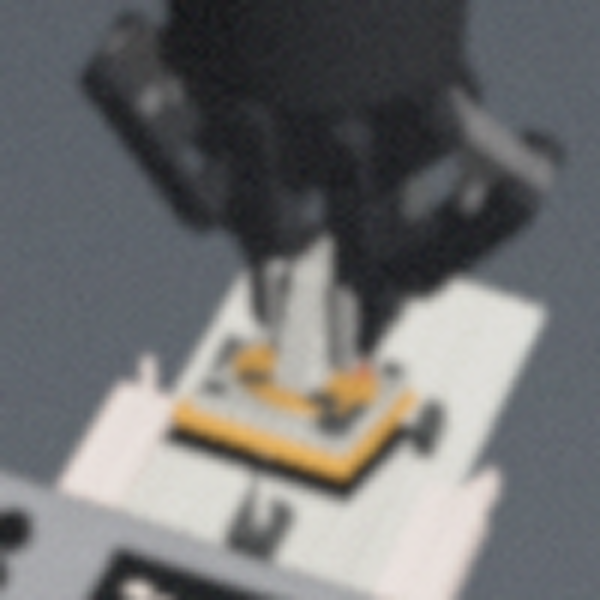

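View pics/f21.png

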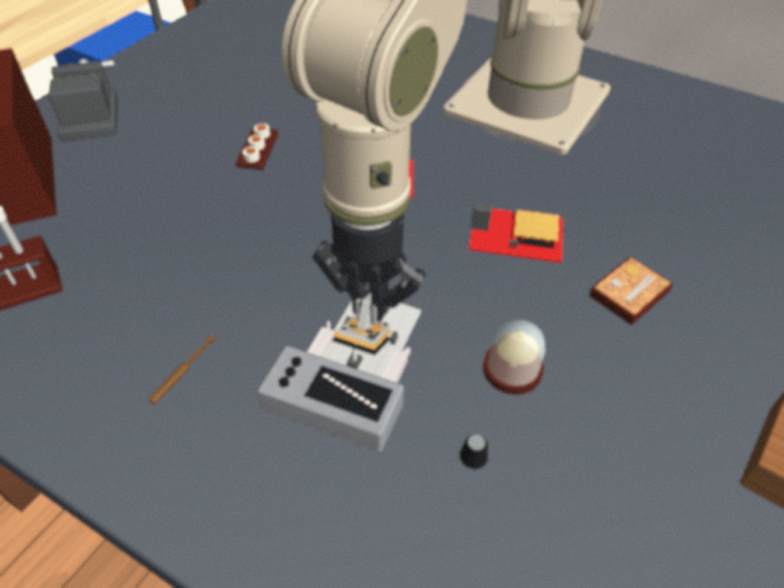

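>>> move_arm --motion "-0.0014 -0.0002 0.0027 0; -0.0028 -0.0005 0.0053 0; -0.0004 -0.0001 0.0066 0; 0.0015 0.0002 0.003 0; 0.0025 0.0004 0.0012 0; 0.0035 0.0005 -0.0006 0; 0.0035 0.0005 -0.0006 0; 0.0022 0.0003 -0.0013 0; 0.0009 0.0001 -0.002 0; 0.0009 0.0001 -0.002 0"

```text
clock: 32.08
position: [0.6063, 0.0432, 0.0409]
ee_rot: [0.538, -0.458, -0.537, -0.46]
ft_force: [-1.3, -0.4, 6.8]
grip_width: 0.135
```

Run:
```python
from tilt import *
cop(15);state()
V=shot(22);tiltfit(V['scene'],get_obs()['position']);relprint(V['scene'])
```

```text
F [-0.26 -0.36  6.28] T [-0.028 -0.185 -0.012] se [0.085 0.132 0.134 0.006 0.008 0.008]
Fn 7.25 press mm 6.04
CoP rel holder centre mm: x 17.0 y 1.5
t 32.83 pos [0.6062 0.0431 0.0408] jaw 99.06 xdir [ 1.7e-03  3.0e-04 -1.0e+00] f [-0.55 -0.3   5.89] T [ 0.004 -0.22  -0.032] g 0.136 q [-0.53  0.5   0.49  1.73 -0.27  0.98  1.79]
all 76 tilt 28.27 roll 0.47 c -0.0126 rms 0.001 a range -0.009 0.034 b -0.022 0.024
left 26 tilt 29.54 roll 0.0 c -0.0134 rms 0.0007 a range -0.006 0.033 b -0.022 -0.01
right 40 tilt 27.32 roll 0.0 c -0.0124 rms 0.0011 a range -0.009 0.032 b 0.011 0.024
pred holder origin [-0.5 -0.4 -7.5]
holder n 161 -2.92 far edge [np.float64(30.1), np.float64(30.7), np.float64(28.8), np.float64(30.2), np.float64(29.3), np.float64(30.0), np.float64(30.5), np.float64(29.3)] y [-21.9  24. ]
pad 183 -1.03 far edge [np.float64(30.1), np.float64(28.5), np.float64(28.3), np.float64(29.2), np.float64(26.3), np.float64(28.4), np.float64(29.2), np.float64(29.2)] y [-21.4  23.4]
```

>>> move_arm --motion "-0.0003 0 0.0011 0; -0.0007 -0.0001 0.0022 0; -0.0007 -0.0001 0.0022 0; -0.0007 -0.0001 0.0022 0"

```text
clock: 33.42
position: [0.6048, 0.043, 0.0424]
ee_rot: [0.538, -0.459, -0.538, -0.459]
ft_force: [0.6, 0.1, 4.1]
grip_width: 0.138
```

Run:
```python
from tilt import *
cop(20);state()
V=shot(23);tiltfit(V['scene'],get_obs()['position']);relprint(V['scene'])
draw(23,[],'pics/s23.png',crop=(210,310,170,270),fx=6,pad=False)
```

```text
F [ 0.06 -0.6   3.89] T [-0.158 -0.277 -0.026] se [0.092 0.113 0.102 0.008 0.009 0.006]
Fn 5.02 press mm 4.18
CoP rel holder centre mm: x 33.3 y -12.6
t 34.42 pos [0.6047 0.0431 0.0424] jaw 99.06 xdir [ 0.  0. -1.] f [-0.15 -0.72  4.44] T [-0.196 -0.33  -0.051] g 0.139 q [-0.53  0.5   0.49  1.73 -0.27  0.98  1.79]
all 81 tilt 27.84 roll 0.27 c -0.0124 rms 0.001 a range -0.01 0.034 b -0.023 0.024
left 26 tilt 29.08 roll 0.0 c -0.0131 rms 0.0008 a range -0.004 0.034 b -0.023 -0.011
right 42 tilt 27.15 roll 0.0 c -0.0123 rms 0.001 a range -0.01 0.034 b 0.011 0.024
pred holder origin [-1.1 -0.2 -5.5]
holder n 162 -0.75 far edge [np.float64(28.8), np.float64(29.5), np.float64(28.3), np.float64(30.3), np.float64(28.9), np.float64(28.9), np.float64(29.7), np.float64(29.7)] y [-21.6  24.2]
pad 146 -0.7 far edge [np.float64(28.8), np.float64(29.5), np.float64(28.3), np.float64(30.3), np.float64(28.9), np.float64(28.9), np.float64(29.7), np.float64(29.7)] y [-21.6  24.3]
```

View pics/s23.png

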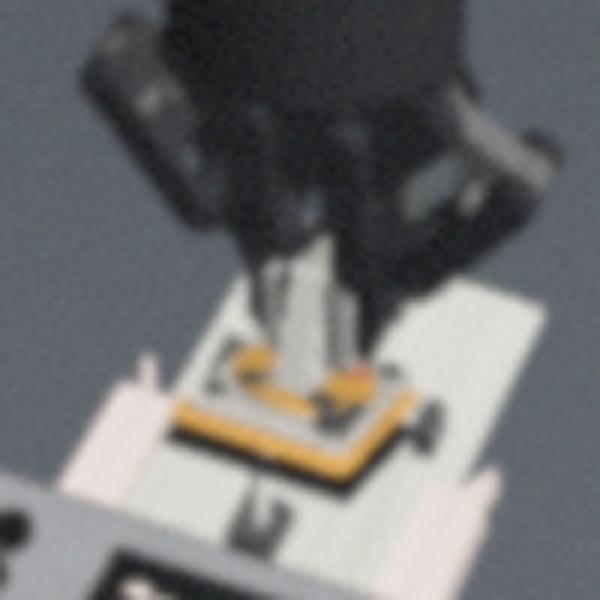

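>>> move_arm --motion "-0.0005 -0.0001 -0.0003 0; -0.0011 -0.0002 -0.0005 0; -0.0011 -0.0002 -0.0005 0; -0.0011 -0.0002 -0.0005 0"

```text
clock: 35.02
position: [0.6034, 0.043, 0.0417]
ee_rot: [-0.538, 0.459, 0.538, 0.459]
ft_force: [-0.3, 0.0, 3.5]
grip_width: 0.135
```

Run:
```python
from tilt import *
cop(20);state()
V=shot(24);tiltfit(V['scene'],get_obs()['position']);relprint(V['scene'])
```

```text
F [-1.5   0.45  2.89] T [0.081 0.141 0.002] se [0.115 0.136 0.122 0.014 0.023 0.007]
Fn 4.8 press mm 4.0
CoP rel holder centre mm: x 25.7 y -10.2
t 36.02 pos [0.6034 0.0429 0.0417] jaw 99.07 xdir [-4.e-04  1.e-04 -1.e+00] f [-2.13  0.75  2.17] T [0.178 0.312 0.012] g 0.137 q [-0.53  0.5   0.49  1.73 -0.27  0.98  1.79]
all 75 tilt 28.04 roll -0.27 c -0.0124 rms 0.0009 a range -0.01 0.034 b -0.021 0.024
left 23 tilt 29.77 roll 0.0 c -0.0132 rms 0.0008 a range -0.008 0.034 b -0.021 -0.011
right 42 tilt 27.46 roll 0.0 c -0.0124 rms 0.001 a range -0.01 0.032 b 0.011 0.024
pred holder origin [-2.5 -0.1 -5.4]
holder n 174 -0.7 far edge [np.float64(28.4), np.float64(27.4), np.float64(28.0), np.float64(27.1), np.float64(29.4), np.float64(27.1), np.float64(27.3), np.float64(28.1)] y [-21.7  24.4]
pad 147 -0.57 far edge [np.float64(28.4), np.float64(27.4), np.float64(28.0), np.float64(27.0), np.float64(27.0), np.float64(27.1), np.float64(26.6), np.float64(27.0)] y [-21.8  24.2]
```

Run:
```python
from tilt import *
cop(12);state()
```

```text
F [-2.64  0.99  2.57] T [0.189 0.429 0.016] se [0.142 0.121 0.174 0.008 0.017 0.009]
Fn 5.01 press mm 4.18
CoP rel holder centre mm: x 20.1 y -12.2
t 36.73 pos [0.6035 0.0429 0.0418] jaw 99.07 xdir [-2.e-04  1.e-04 -1.e+00] f [-3.58  1.07  2.92] T [0.206 0.48  0.012] g 0.139 q [-0.53  0.5   0.49  1.73 -0.27  0.98  1.79]
```

>>> move_arm --motion "0.0006 0.0001 0.0003 0; 0.0013 0.0002 0.0007 0; 0.0013 0.0002 0.0007 0; 0.0013 0.0002 0.0007 0; 0.0013 0.0002 0.0007 0; 0.0013 0.0002 0.0007 0; 0.0013 0.0002 0.0007 0; 0.0013 0.0002 0.0007 0; 0.0013 0.0002 0.0007 0; 0.0013 0.0002 0.0007 0"

```text
clock: 37.98
position: [0.6042, 0.0428, 0.0421]
ee_rot: [-0.538, 0.459, 0.538, 0.459]
ft_force: [-5.7, 0.8, 0.6]
grip_width: 0.136
```

Run:
```python
from tilt import *
cop(15);state()
V=shot(25);tiltfit(V['scene'],get_obs()['position']);relprint(V['scene'])
```

```text
F [-4.98  0.23  1.44] T [0.016 0.995 0.001] se [0.164 0.126 0.113 0.008 0.004 0.006]
Fn 5.18 press mm 4.32
CoP rel holder centre mm: x 18.8 y -9.5
t 38.73 pos [0.6042 0.0428 0.0421] jaw 99.05 xdir [-1.5e-03 -3.0e-04 -1.0e+00] f [-5.1   0.4   2.21] T [ 0.044  1.004 -0.012] g 0.134 q [-0.53  0.5   0.49  1.73 -0.27  0.98  1.79]
all 81 tilt 27.94 roll -0.27 c -0.0123 rms 0.001 a range -0.008 0.034 b -0.022 0.024
left 24 tilt 28.65 roll 0.0 c -0.0125 rms 0.001 a range -0.006 0.034 b -0.022 -0.011
right 44 tilt 27.43 roll 0.0 c -0.0123 rms 0.0009 a range -0.008 0.034 b 0.011 0.024
pred holder origin [-1.7 -0.4 -5.4]
holder n 155 -0.89 far edge [np.float64(28.6), np.float64(29.5), np.float64(28.4), np.float64(27.9), np.float64(27.0), np.float64(29.0), np.float64(28.5), np.float64(27.7)] y [-22.3  24.1]
pad 135 -0.8 far edge [np.float64(28.6), np.float64(29.5), np.float64(28.4), np.float64(27.9), np.float64(27.0), np.float64(28.8), np.float64(28.5), np.float64(27.7)] y [-22.3  24.2]
```

Run:
```python
from tilt import *
V={n:pickle.load(open(f'{n}25.pkl','rb')) for n in("scene","top")}
c,s=np.cos(.158),np.sin(.158)
o=[(tray(),(.6045,.0428,.158),(0,200,0)),(dock(.010),(.604,.0427,.158),(0,0,255))]
overlay(V,'scene',o,(180,340,150,325),4,'pics/s25.png')
for tag in (6,):
  a=pickle.load(open(f'scene{tag}.pkl','rb'))[0].astype(int);b=V['scene'][0].astype(int)
a0=pickle.load(open('scene0.pkl','rb'))[0].astype(int)
for nm,(u0,u1,v0,v1) in dict(watch=(340,395,222,285),loupe=(325,355,305,338),tool=(100,160,235,292)).items(): print(nm,np.abs(a0-b)[v0:v1,u0:u1].mean().round(2))
print('noise',np.abs(a0-b)[340:400,400:500].mean().round(2))
```

```text
watch 2.02
loupe 2.41
tool 2.0
noise 1.99
```

View pics/s25.png

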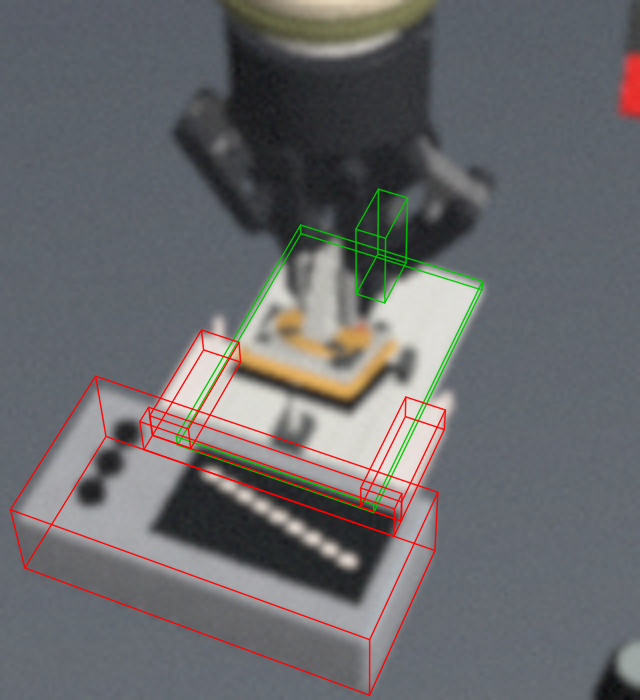

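Tray is still home, the other objects have not moved, and the holder is held flush on the plate. Handing in.

Run:
```python
from h import *
hand_in()
```

```text
the job is handed in; nothing more can be done
```

I slid the tray home, tilted the holder, and handed in at about 39 s with the holder still gripped and pressed on the plate; no verdict came back.

- **Tray:** I pushed it in by its fin until it stopped moving while the push rose from 12 to 27 N. The last picture still shows it at the stop.
- **Tilt:** The moves only turn the tool about the vertical, so I gripped the fin at 20 N. I tipped the holder in the fingers by pressing its far edge on the tester's top edge, then fine-tuned it by pressing and dragging on the plate.
- **Slope match:** The plate measures about 28.4° and the holder 27.9° in the last look, with depth fits scattering by about 1°.
- **Flushness:** The load's centre lies about 19 mm uphill and 10 mm sideways of the holder's centre. That is inside the face, so the contact looks flush, but the load is not central. The uphill figure is only good to about 10 mm.
- **Press:** The plate is pressed in about 4.3 mm by the force reading (about 5.2 N). It briefly reached about 6.2 mm while I was aligning it, and never the 8 mm stop.
- **Centring:** The holder sits about 1 mm downhill of centre, and sideways within about 1 mm.
- **Other objects:** The pictures before and after match for the watch, loupe and spring bar tool.

The two cameras disagreed by about 1 to 2 mm, so the final centring is relative, taken from the scene camera alone. During the last holds the sideways force kept drifting by a few newtons while the arm stayed still to about 0.1 mm; I took this as friction creep.

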